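Pack the lunch box in layers on the sill

TASK

Pack the lunch box: first lift the aluminium canister out of it and stand it upright on the flat of the top round tray, then lay every snack box flat on the bottom of the lunch box. Next fit the divider plate level on the corner ledges above them, tab upwards, and last stand every round tub upright on the divider. Never tip over the canister or a tub, and leave the bird and the brush where they are.

Things in the scene. Friction and masses are not known exactly. Their poses are not given: they have to be found in the camera images.
- lunch_box: the open stainless lunch box, 136 (its x) x 186 (its y) mm outside, 60 high; walls and floor 5 mm thick, so inside 126 x 176 with the inner floor 5 mm above its underside. In each inner corner a 16 x 16 mm post rises 34 mm from the inner floor (tops 39 mm above the underside): these are the ledges for the divider. Origin: centre of the underside. It stands on non-slip feet and does not move.
- trays: stack of three round pale grey plastic trays, 160 mm across and 42 high with a low rim; fixed on the sill. Origin: centre of the underside
- tray_top (a point): centre of the flat top face of the uppermost tray, 30 mm above the sill; the flat is 140 mm across, surrounded by a flaring rim 12 mm high
- canister: small aluminium canister with its ribbed screw-top lid on, an upright cylinder 54 mm across and 100 high, about 150 g; starts standing inside the lunch box. Origin: centre of the underside, z along its axis
- divider: grey plastic divider plate, 116 (its x) x 166 (its y) mm, 5 thick, about 100 g, with an upright finger tab in the middle of its upper face: 8 mm thick (along x), 34 long (along y), rising 20 mm above the plate. It fits into the lunch box with 5 mm to spare on every side and then rests on the four corner posts, its x along the box's x (either way round). Origin: centre of the underside
- snack_1: small cardboard snack box, 60 (its x) x 42 (its y) x 30 mm high, lying flat, about 60 g; origin: centre of the underside; two or three of these are present, the others None. Three fit side by side in the lunch box with their x along the box's x
- snack_2: small cardboard snack box, 60 (its x) x 42 (its y) x 30 mm high, lying flat, about 60 g; origin: centre of the underside; two or three of these are present, the others None. Three fit side by side in the lunch box with their x along the box's x
- snack_3: small cardboard snack box, 60 (its x) x 42 (its y) x 30 mm high, lying flat, about 60 g; origin: centre of the underside; two or three of these are present, the others None. Three fit side by side in the lunch box with their x along the box's x
- tub_1: round lidded plastic tub, 50 mm across, 45 high, about 80 g, standing upright; origin: centre of the underside, z along its axis; two or three are present, the others None. There is room for one in each quarter of the divider around its tab
- tub_2: round lidded plastic tub, 50 mm across, 45 high, about 80 g, standing upright; origin: centre of the underside, z along its axis; two or three are present, the others None. There is room for one in each quarter of the divider around its tab
- tub_3: round lidded plastic tub, 50 mm across, 45 high, about 80 g, standing upright; origin: centre of the underside, z along its axis; two or three are present, the others None. There is room for one in each quarter of the divider around its tab
- bird: loose white ceramic bird figurine about 70 mm high, a bystander; origin: centre of the underside
- brush: loose plastic cleaning brush 180 mm long lying on the sill, a bystander; origin: underside
- charger: dome-shaped charger with a press button on top, 72 mm across and 50 high, fixed to the sill; a bystander; origin: centre of the underside
Mind the look-alikes: they are no part of the job. Leave any green look-alike of the canister alone. Leave any orange look-alike of the tub_3 alone.

How it is judged:
By the outcome, as a careful person would: the job done as asked, in the order asked, and still so for the second after the job is handed in, with the robot touching nothing.
Of snack_1, snack_2, snack_3 only 2 to 3 are there at a start; the rules pass over those that are not, and their reading is None.
Of tub_1, tub_2, tub_3 only 2 to 3 are there at a start; the rules pass over those that are not, and their reading is None.
At some moment in a run one of snack_1, snack_2, snack_3, tub_1, tub_2, tub_3 may be knocked a few centimetres aside while the robot is not near it.
It also fails if it takes over 210 s, if anything falls off the work surface, if the arm or the gripper's body presses on something with over 40 N, if the wrist force passes 120 N, or if a joint passes its speed limit or range.

ROBOT

A 7-joint arm with a two-finger parallel gripper is mounted at the origin on the work surface. World frame = base frame: x ahead of the robot, y to its left, z up, the work surface at z = 0. Lengths are in mm, angles in degrees, forces in N, time in s.
With the tool pointing down it reaches from about 400 to 900 mm from the base axis. Payload 5.5 kg.
Tool frame: the origin (TCP) lies midway between the tips of the shut fingers; the grasp point (between the pads) lies 19 mm behind it; z points along the fingers, y is the line along which they close (so a half turn about z gives the same grasp; the last joint's range is limited). The gripper opens to 92 mm and grips with 3 to 60 N. Pads are 19 mm wide; open, the fingers measure 130 mm over their backs; the gripper's body (75 mm by 190 mm) begins 47 mm behind the grasp point.
Start: joints at [90.539, 28.699, -24.465, 88.831, 12.651, 65.22, -12.049], TCP at [163.239, -629.168, 226.729] pointing down, gripper open.
Joint ranges: [-164.97, 164.97], [-17.58, 116.51], [-87.97, 89.64], [11.32, 138.91], [-80.73, 260.73], [10.89, 115.49], [-147.41, 147.41]. Speed limits (degrees/s): [147.25, 147.25, 180, 180, 180, 180, 180].

INTERFACE

Orientations are given as a 3x3 rotation matrix whose columns are the frame's x, y, z axes.
In Python, from bench import read_state, snapshot, hand_in, recognise, regions_of, tip_of gives the robot as it stands.
- The arm moves only by the tool jog_arm, never from a script. Its argument "increments" is a list of rows, each an object of numbers: "fingers": the gripper's target within -1 to 1 (shut at 1, half-way at 0, fully open at -1); "tx", "ty", "tz": the shift along the tool's x, y, z in m; "ax", "ay", "az": the turn, a rotation vector about the tool's x, y, z in rad. In form: [{"fingers": .., "tx": .., "ty": .., "tz": .., "ax": .., "ay": .., "az": ..}, ...]. A call has 1 to 8 rows; each row shifts and turns the commanded pose from where the row before left it, along the tool's axes as they then stand; what a row does not reach is not made up. A row lasts 1/10 s, in which the tool goes at most 50 mm and 8.59 degrees, less where a joint would pass 70% of its speed; a pose out of reach is approached as far as the arm can. A call with a gripper value outside its range is refused whole. The fingers move at their own pace and stop on an object; "newtons" is the grip in N (left out, the last holds). Time passes only in rows, so rows that do not move let the fingers close. It gives the time, the measured TCP pose, the force, the opening and the grip force at its end, in the units of the state.
- read_state(): the state, without advancing time (a new reading comes with each control period).
- snapshot(name): name is "scene" or "top" or "wrist"; returns a dict with "image" (420x560x3 uint8, blue, green, red), "depth" (420x560 float32, mm along the optical axis (not along the pixel's ray), 0 where there is no reading), "K" (3x3 intrinsics, pixels), "k1" (the pictures are not rectified: a ray, as slopes to the right and down, at radius r is drawn at 1 + k1 r^2 times it, then the intrinsics apply), "rvec" (rotation vector, rad) and "tvec" (3), from world to camera coordinates, as OpenCV has them. Camera axes: x right, y down, z forward; pixel columns grow to the right and rows downward; lengths in mm; the calibration is good to about 2 mm. A picture is of the moment at which its call begins.
- hand_in(): hands the job in; it is judged then, once.
Trained networks look in a picture, given as the dict that the camera call returned (one of the last four; its "shot" number tells which), for a name from the list of things; names that differ only in an ending like _2 or _b are one class to them, and where a whole thing is asked for, a point or a joint stands for the part that bears it (a point fixed in the world has none). Each returns a list of dicts, best first, with "conf" (0 to 1); they miss things now and then, are a little off and sometimes report something else, mostly with a low value. They report only what shows in the picture. A call takes as long as a camera call. They do not tell look-alikes from the thing itself.
- recognise(picture, query): "rect" ([left, top, right, bottom] in pixels, round what is visible of it).
- regions_of(picture, query): "pixels" (420x560 bool, what is visible of it) and "rect" ([left, top, right, bottom] in pixels, round what is visible of it).
- tip_of(picture, query): "point" ([column, row] in pixels: a listed point, or the origin of a listed thing).
The state is a dict: "clock": time; "q": joint angles; "dq": joint speeds; "effort": joint torques, N m; "tcp_pos": TCP position; "tcp_rot": TCP orientation; "force": force on the tool from outside, world axes, zero at the start; "torque": the same for the moment, N m; "opening": finger opening in mm; "gripper_force": force on a finger pad.
Only numpy, scipy, OpenCV 4.12 (cv2) and the standard library are available. Lean on these libraries where they do the work, as an engineer would, in place of code of your own. Each camera call takes 0.05 s, during which the arm holds its last target. There are 200 camera calls.

## Working session

There is one attempt and no reset: what is moved stays moved. The work goes in short steps, Python scripts to look and compute and a tool call to move; the robot and the scene stay as the last step left them, time stands still between calls to the robot, and variables do not carry over. Pictures are saved under pics/ and viewed, at most 14 in all, crops included, and the job is handed in when it is done.

Besides the shell and the picture viewer there is one more tool, called after ">>>" as name([rows], argument=value, ...), one row to a line, values as JSON. jog_arm: Moves the arm, as the interface text tells. Its arguments: {"type":"object","properties":{"increments":{"type":"array"},"newtons":{"type":"number"}},"required":["increments"]}

```bash
mkdir -p pics; ls; cat > h.py <<'E'
import numpy as np, cv2
from bench import *
def rays(p,uv):
    uv=np.asarray(uv,float).reshape(-1,2); K=p["K"]
    d=(uv-[K[0,2],K[1,2]])/[K[0,0],K[1,1]]
    s=d.copy()
    for _ in range(10): s=d/(1+p["k1"]*(s**2).sum(1,keepdims=True))
    return s
def pts(p,uv,z):
    s=rays(p,uv); z=np.asarray(z).reshape(-1,1)
    R=cv2.Rodrigues(np.array(p["rvec"],float))[0]
    return (np.c_[s*z,z]-np.array(p["tvec"],float).reshape(1,3))@R
def cloud(p,mask):
    v,u=np.nonzero(mask&(p["depth"]>0)); return pts(p,np.c_[u,v],p["depth"][v,u])
def proj(p,X):
    R=cv2.Rodrigues(np.array(p["rvec"],float))[0]
    c=np.asarray(X,float).reshape(-1,3)@R.T+np.array(p["tvec"],float).reshape(1,3)
    s=c[:,:2]/c[:,2:]; s=s*(1+p["k1"]*(s**2).sum(1,keepdims=True))
    return s*[p["K"][0,0],p["K"][1,1]]+[p["K"][0,2],p["K"][1,2]]
def save(p,n): cv2.imwrite("pics/"+n+".png",p["image"])
E
python3 - <<'E'
from h import *
s=read_state(); print({k:np.round(v,3).tolist() for k,v in s.items()})
for c in ["scene","top"]:
    p=snapshot(c); save(p,c+"0")
    print(c,np.array(p["K"]).tolist(),p["k1"])
    for q in ["lunch_box","trays","canister","divider","snack_1","tub_1","bird","brush","charger"]:
        for r in regions_of(p,q):
            if r["conf"]<.3: continue
            X=cloud(p,r["pixels"]); 
            if len(X)<5: continue
            zt=np.percentile(X[:,2],97); T=X[X[:,2]>zt-6]
            print(q,round(r["conf"],2),np.round(r["rect"]).tolist(),len(X),"ztop",zt.round(),"top ctr",T.mean(0).round(1),"rng",np.ptp(T[:,:2],axis=0).round(), "minrect",[np.round(a,1) for a in cv2.minAreaRect(T[:,:2].astype(np.float32))],"bgr",p["image"][r["pixels"]].mean(0).round())
E
```

```text
pics
{'clock': 0.0, 'q': [90.54, 28.752, -24.451, 88.893, 12.65, 65.22, -12.049], 'dq': [0.101, -0.035, -0.065, -0.064, 0.051, -0.02, -0.075], 'effort': [-0.001, -56.66, -5.816, -27.911, -0.069, 0.031, 0.0], 'tcp_pos': [162.949, -628.499, 225.68], 'tcp_rot': [[0.968, 0.251, -0.0], [0.251, -0.968, 0.002], [0.0, -0.002, -1.0]], 'force': [0.232, -0.326, 0.027], 'torque': [-0.014, -0.008, -0.025], 'gripper_force': 0.0, 'opening': 91.47}
scene [[546.1580616165544, 0.0, 277.22972034806924], [0.0, 546.1580616165544, 221.97305031461667], [0.0, 0.0, 1.0]] -0.05058609824228487
lunch_box 0.7 [235.0, 247.0, 330.0, 324.0] 5034 ztop 62.0 top ctr [631.9  29.7  60.1] rng [166. 204.] minrect [array([620.2,  32.4]), array([186.8, 143.3]), np.float64(80.2)] bgr [77. 74. 77.]
lunch_box 0.35 [71.0, 204.0, 145.0, 264.0] 3516 ztop 43.0 top ctr [ 460.8 -385.9   40.8] rng [156. 161.] minrect [array([ 474.4, -375.4]), array([158.8, 156.3]), np.float64(52.3)] bgr [92. 92. 90.]
lunch_box 0.31 [399.0, 211.0, 477.0, 255.0] 2993 ztop 14.0 top ctr [471.2 377.5  10.9] rng [111. 168.] minrect [array([471.5, 383. ]), 
[... 5420 characters left out ...]
   32.3] rng [52. 62.] minrect [array([ 641.7, -241.7]), array([59.4, 41.9]), np.float64(69.5)] bgr [ 87. 104. 117.]
brush 0.69 [349.0, 190.0, 371.0, 214.0] 392 ztop 35.0 top ctr [ 516.5 -208.    31.5] rng [66. 57.] minrect [array([ 516.5, -208.1]), array([41.9, 59.4]), np.float64(63.0)] bgr [ 92. 108. 122.]
brush 0.6 [315.0, 242.0, 366.0, 295.0] 817 ztop 24.0 top ctr [ 330.5 -153.5   20.5] rng [132. 141.] minrect [array([ 339.5, -162.6]), array([ 39.9, 176.4]), np.float64(43.4)] bgr [105. 107. 110.]
charger 0.82 [412.0, 146.0, 438.0, 168.0] 559 ztop 51.0 top ctr [ 634.1 -392.5   48.4] rng [34. 32.] minrect [array([ 633.7, -393. ]), array([28.1, 30.4]), np.float64(42.5)] bgr [100. 106. 110.]
```

View pics/top0.png

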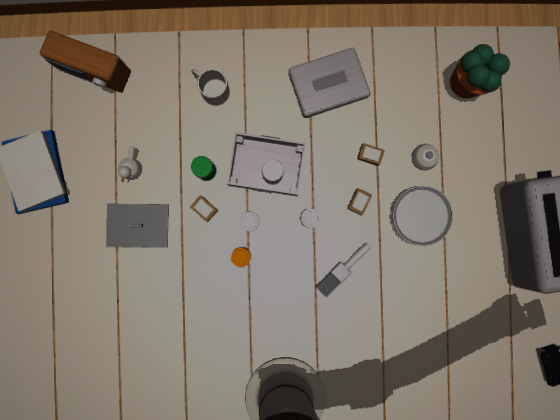

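View pics/scene0.png

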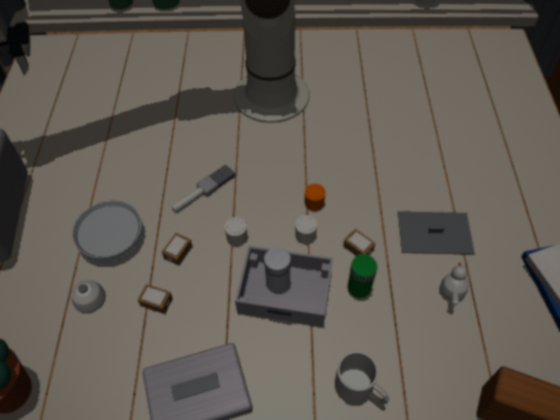

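The aluminium canister is at top-image pixel (272,170), inside the box. Its green look-alike at (203,168) is excluded. The tubs are the white ones at (250,221) and (310,217); the orange one at (241,257) is excluded. The snack boxes are at (371,154), (360,201) and (204,208), and the divider is at (137,226). The box yaw is about −10°, so I'll use tool yaw 80° and check the canister up close from the wrist camera.

>>> jog_arm([
  {"az": -0.143},
  {"az": -0.143},
  {"az": -0.143},
  {"az": -0.143},
  {"az": -0.143},
  {"az": -0.143},
  {"az": -0.143},
  {"az": -0.143},
])

```text
invalid input
```

>>> jog_arm([
  {"tx": 0.0297, "ty": 0.0131},
  {"tx": 0.0297, "ty": 0.0131},
  {"tx": 0.0297, "ty": 0.0131},
  {"tx": 0.0297, "ty": 0.0131},
  {"tx": 0.0297, "ty": 0.0131},
  {"tx": 0.0297, "ty": 0.0131},
  {"tx": 0.0297, "ty": 0.0131},
  {"tx": 0.0297, "ty": 0.0131},
])

```text
invalid input
```

>>> jog_arm([
  {"fingers": -1, "tx": 0, "ty": 0, "tz": 0, "ax": 0, "ay": 0, "az": -0.143},
  {"fingers": -1, "tx": 0, "ty": 0, "tz": 0, "ax": 0, "ay": 0, "az": -0.143},
  {"fingers": -1, "tx": 0, "ty": 0, "tz": 0, "ax": 0, "ay": 0, "az": -0.143},
  {"fingers": -1, "tx": 0, "ty": 0, "tz": 0, "ax": 0, "ay": 0, "az": -0.143},
  {"fingers": -1, "tx": 0, "ty": 0, "tz": 0, "ax": 0, "ay": 0, "az": -0.143},
  {"fingers": -1, "tx": 0, "ty": 0, "tz": 0, "ax": 0, "ay": 0, "az": -0.143},
  {"fingers": -1, "tx": 0, "ty": 0, "tz": 0, "ax": 0, "ay": 0, "az": -0.143},
  {"fingers": -1, "tx": 0, "ty": 0, "tz": 0, "ax": 0, "ay": 0, "az": -0.143},
])

```text
clock: 1.8
tcp_pos: [163.1, -629.2, 226.7]
tcp_rot: [[0.166, 0.986, -0.0], [0.986, -0.166, -0.0], [-0.0, -0.0, -1.0]]
force: [-0.0, -0.6, -0.2]
opening: 91.8
gripper_force: 0.0
```

>>> jog_arm([
  {"fingers": -1, "tx": 0.0356, "ty": 0.0157, "tz": 0, "ax": 0, "ay": 0, "az": 0},
  {"fingers": -1, "tx": 0.0356, "ty": 0.0157, "tz": 0, "ax": 0, "ay": 0, "az": 0},
  {"fingers": -1, "tx": 0.0356, "ty": 0.0157, "tz": 0, "ax": 0, "ay": 0, "az": 0},
  {"fingers": -1, "tx": 0.0356, "ty": 0.0157, "tz": 0, "ax": 0, "ay": 0, "az": 0},
  {"fingers": -1, "tx": 0.0356, "ty": 0.0157, "tz": 0, "ax": 0, "ay": 0, "az": 0},
  {"fingers": -1, "tx": 0.0356, "ty": 0.0157, "tz": 0, "ax": 0, "ay": 0, "az": 0},
  {"fingers": -1, "tx": 0.0356, "ty": 0.0157, "tz": 0, "ax": 0, "ay": 0, "az": 0},
  {"fingers": -1, "tx": 0.0356, "ty": 0.0157, "tz": 0, "ax": 0, "ay": 0, "az": 0},
])

```text
clock: 2.6
tcp_pos: [336.7, -369.0, 227.0]
tcp_rot: [[0.172, 0.985, 0.0], [0.985, -0.172, -0.001], [-0.001, 0.0, -1.0]]
force: [-0.1, 0.2, 1.1]
opening: 91.7
gripper_force: 0.0
```

>>> jog_arm([
  {"fingers": -1, "tx": 0.0356, "ty": 0.0157, "tz": 0, "ax": 0, "ay": 0, "az": 0},
  {"fingers": -1, "tx": 0.0356, "ty": 0.0157, "tz": 0, "ax": 0, "ay": 0, "az": 0},
  {"fingers": -1, "tx": 0.0356, "ty": 0.0157, "tz": 0, "ax": 0, "ay": 0, "az": 0},
  {"fingers": -1, "tx": 0.0356, "ty": 0.0157, "tz": 0, "ax": 0, "ay": 0, "az": 0},
  {"fingers": -1, "tx": 0.0356, "ty": 0.0157, "tz": 0, "ax": 0, "ay": 0, "az": 0},
  {"fingers": -1, "tx": 0.0356, "ty": 0.0157, "tz": 0, "ax": 0, "ay": 0, "az": 0},
  {"fingers": -1, "tx": 0.0356, "ty": 0.0157, "tz": 0, "ax": 0, "ay": 0, "az": 0},
  {"fingers": -1, "tx": 0.0356, "ty": 0.0157, "tz": 0, "ax": 0, "ay": 0, "az": 0},
])

```text
clock: 3.4
tcp_pos: [509.5, -110.2, 227.0]
tcp_rot: [[0.173, 0.985, 0.001], [0.985, -0.173, -0.001], [-0.001, 0.001, -1.0]]
force: [-0.1, -1.0, -0.1]
opening: 91.7
gripper_force: 0.0
```

>>> jog_arm([
  {"fingers": -1, "tx": 0.0356, "ty": 0.0157, "tz": 0, "ax": 0, "ay": 0, "az": 0},
  {"fingers": -1, "tx": 0.0356, "ty": 0.0157, "tz": 0, "ax": 0, "ay": 0, "az": 0},
  {"fingers": -1, "tx": 0.0, "ty": 0.0, "tz": 0, "ax": 0, "ay": 0, "az": 0},
])

```text
clock: 3.7
tcp_pos: [554.3, -39.6, 227.6]
tcp_rot: [[0.164, 0.986, 0.003], [0.986, -0.164, 0.004], [0.005, 0.003, -1.0]]
force: [-0.2, 1.3, -0.3]
opening: 91.8
gripper_force: 0.0
```

```bash
cat >> h.py <<'E'
def top(p,r,dz=6):
    X=cloud(p,r["pixels"])
    if len(X)<30: return None
    zt=np.percentile(X[:,2],95); T=X[X[:,2]>zt-dz]
    (c,s,a)=cv2.minAreaRect(T[:,:2].astype(np.float32))
    return zt.round(1),np.round(c,1),np.round(s,1),round(a,1),p["image"][r["pixels"]].mean(0).round()
def look(cam,qs,cmin=.4,dz=6):
    p=snapshot(cam)
    for q in qs:
        for r in regions_of(p,q):
            if r["conf"]>cmin: print(cam,q,round(r["conf"],2),np.round(r["rect"]).tolist(),*(top(p,r,dz) or ()))
    return p
E
python3 - <<'E'
from h import *
p=look("wrist",["canister","lunch_box"]); save(p,"w1")
print(read_state()["q"])
E
```

```text
wrist canister 0.93 [290.0, 77.0, 369.0, 155.0] 105.2 [594.8  16.5] [52.6 53.7] 26.7 [135. 134. 130.]
wrist canister 0.75 [150.0, 335.0, 184.0, 349.0] 19.3 [ 382.  -204.8] [15.1 30.1] 78.2 [122. 128. 126.]
wrist lunch_box 0.59 [263.0, 0.0, 437.0, 200.0] 59.2 [618.2  22.8] [166.2 136.4] 79.9 [127. 125. 126.]
[ 42.62716803  24.98377591 -51.83002481 102.27087815  21.82019492
  63.44950198 -26.48501276]
```

View pics/w1.png

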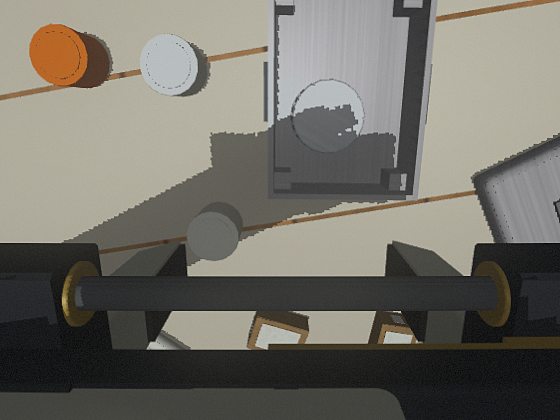

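The wrist view shows the silver canister in the box at (328,116). The orange tub at (58,55) stays out of it. Going down to grasp.

>>> jog_arm([
  {"fingers": -1, "tx": 0.021, "ty": 0.0104, "tz": 0, "ax": 0, "ay": 0, "az": 0},
  {"fingers": -1, "tx": 0.021, "ty": 0.0104, "tz": 0, "ax": 0, "ay": 0, "az": 0},
  {"fingers": -1, "tx": 0.021, "ty": 0.0104, "tz": 0, "ax": 0, "ay": 0, "az": 0},
  {"fingers": -1, "tx": 0, "ty": 0, "tz": 0.03, "ax": 0, "ay": 0, "az": 0},
  {"fingers": -1, "tx": 0, "ty": 0, "tz": 0.03, "ax": 0, "ay": 0, "az": 0},
  {"fingers": -1, "tx": 0, "ty": 0, "tz": 0.03, "ax": 0, "ay": 0, "az": 0},
  {"fingers": -1, "tx": 0, "ty": 0, "tz": 0, "ax": 0, "ay": 0, "az": 0},
  {"fingers": -1, "tx": 0, "ty": 0, "tz": 0, "ax": 0, "ay": 0, "az": 0},
])

```text
clock: 4.65
tcp_pos: [593.1, 8.6, 136.9]
tcp_rot: [[0.174, 0.985, -0.001], [0.985, -0.174, -0.0], [-0.001, -0.001, -1.0]]
force: [0.4, -0.2, 0.3]
opening: 91.5
gripper_force: 0.0
```

>>> jog_arm([
  {"fingers": -1, "tx": 0.0092, "ty": 0.0008, "tz": 0, "ax": 0, "ay": 0, "az": 0},
  {"fingers": -1, "tx": 0, "ty": 0, "tz": 0.025, "ax": 0, "ay": 0, "az": 0},
  {"fingers": -1, "tx": 0, "ty": 0, "tz": 0.024, "ax": 0, "ay": 0, "az": 0},
  {"fingers": -1, "tx": 0, "ty": 0, "tz": 0.024, "ax": 0, "ay": 0, "az": 0},
  {"fingers": -1, "tx": 0, "ty": 0, "tz": 0, "ax": 0, "ay": 0, "az": 0},
  {"fingers": -1, "tx": 0, "ty": 0, "tz": 0, "ax": 0, "ay": 0, "az": 0},
])

```text
clock: 5.25
tcp_pos: [596.9, 19.7, 65.3]
tcp_rot: [[0.172, 0.985, 0.002], [0.985, -0.172, 0.0], [0.001, 0.002, -1.0]]
force: [0.5, -0.2, 0.6]
opening: 91.8
gripper_force: 0.0
```

>>> jog_arm([
  {"fingers": 1, "tx": 0, "ty": 0, "tz": 0, "ax": 0, "ay": 0, "az": 0},
  {"fingers": 1, "tx": 0, "ty": 0, "tz": 0, "ax": 0, "ay": 0, "az": 0},
  {"fingers": 1, "tx": 0, "ty": 0, "tz": 0, "ax": 0, "ay": 0, "az": 0},
  {"fingers": 1, "tx": 0, "ty": 0, "tz": 0, "ax": 0, "ay": 0, "az": 0},
  {"fingers": 1, "tx": 0, "ty": 0, "tz": 0, "ax": 0, "ay": 0, "az": 0},
  {"fingers": 1, "tx": 0, "ty": 0, "tz": 0, "ax": 0, "ay": 0, "az": 0},
  {"fingers": 1, "tx": 0, "ty": 0, "tz": 0, "ax": 0, "ay": 0, "az": 0},
  {"fingers": 1, "tx": 0, "ty": 0, "tz": 0, "ax": 0, "ay": 0, "az": 0},
], newtons=20)

```text
clock: 6.05
tcp_pos: [596.0, 19.0, 63.9]
tcp_rot: [[0.172, 0.985, 0.0], [0.985, -0.172, -0.0], [-0.0, 0.0, -1.0]]
force: [-0.1, -0.2, 3.2]
opening: 53.8
gripper_force: 20.0
```

>>> jog_arm([
  {"fingers": 1, "tx": 0, "ty": 0, "tz": -0.015, "ax": 0, "ay": 0, "az": 0},
  {"fingers": 1, "tx": 0, "ty": 0, "tz": -0.025, "ax": 0, "ay": 0, "az": 0},
  {"fingers": 1, "tx": 0, "ty": 0, "tz": -0.025, "ax": 0, "ay": 0, "az": 0},
  {"fingers": 1, "tx": 0, "ty": 0, "tz": -0.021, "ax": 0, "ay": 0, "az": 0},
  {"fingers": 1, "tx": -0.015, "ty": -0.0019, "tz": 0, "ax": 0, "ay": 0, "az": 0},
  {"fingers": 1, "tx": -0.029, "ty": -0.0037, "tz": 0, "ax": 0, "ay": 0, "az": 0},
  {"fingers": 1, "tx": -0.029, "ty": -0.0038, "tz": 0, "ax": 0, "ay": 0, "az": 0},
  {"fingers": 1, "tx": -0.029, "ty": -0.0038, "tz": 0, "ax": 0, "ay": 0, "az": 0},
])

```text
clock: 6.85
tcp_pos: [563.7, -81.3, 148.9]
tcp_rot: [[0.172, 0.985, -0.002], [0.985, -0.172, -0.001], [-0.001, -0.002, -1.0]]
force: [-0.0, -0.5, -1.3]
opening: 53.6
gripper_force: 20.0
```

>>> jog_arm([
  {"fingers": 1, "tx": -0.034, "ty": -0.0044, "tz": 0, "ax": 0, "ay": 0, "az": 0},
  {"fingers": 1, "tx": -0.034, "ty": -0.0044, "tz": 0, "ax": 0, "ay": 0, "az": 0},
  {"fingers": 1, "tx": -0.034, "ty": -0.0044, "tz": 0, "ax": 0, "ay": 0, "az": 0},
  {"fingers": 1, "tx": -0.034, "ty": -0.0044, "tz": 0, "ax": 0, "ay": 0, "az": 0},
  {"fingers": 1, "tx": -0.034, "ty": -0.0044, "tz": 0, "ax": 0, "ay": 0, "az": 0},
  {"fingers": 1, "tx": -0.034, "ty": -0.0044, "tz": 0, "ax": 0, "ay": 0, "az": 0},
  {"fingers": 1, "tx": -0.034, "ty": -0.0044, "tz": 0, "ax": 0, "ay": 0, "az": 0},
  {"fingers": 1, "tx": -0.033, "ty": -0.0044, "tz": 0, "ax": 0, "ay": 0, "az": 0},
])

```text
clock: 7.65
tcp_pos: [481.5, -342.2, 148.8]
tcp_rot: [[0.173, 0.985, -0.002], [0.985, -0.173, 0.0], [0.0, -0.002, -1.0]]
force: [1.0, -0.1, -2.1]
opening: 53.3
gripper_force: 20.0
```

>>> jog_arm([
  {"fingers": 1, "tx": -0.02, "ty": -0.0025, "tz": 0, "ax": 0, "ay": 0, "az": 0},
  {"fingers": 1, "tx": -0.014, "ty": -0.0015, "tz": 0, "ax": 0, "ay": 0, "az": 0},
  {"fingers": 1, "tx": 0, "ty": 0, "tz": 0, "ax": 0, "ay": 0, "az": 0},
  {"fingers": 1, "tx": 0, "ty": 0, "tz": 0.02, "ax": 0, "ay": 0, "az": 0},
  {"fingers": 1, "tx": 0, "ty": 0, "tz": 0.02, "ax": 0, "ay": 0, "az": 0},
  {"fingers": 1, "tx": 0, "ty": 0, "tz": 0, "ax": 0, "ay": 0, "az": 0},
  {"fingers": 1, "tx": 0, "ty": 0, "tz": 0, "ax": 0, "ay": 0, "az": 0},
])

```text
clock: 8.35
tcp_pos: [474.6, -371.2, 109.7]
tcp_rot: [[0.17, 0.985, -0.0], [0.985, -0.17, 0.001], [0.001, -0.001, -1.0]]
force: [-0.1, 0.9, -1.3]
opening: 53.8
gripper_force: 20.0
```

>>> jog_arm([
  {"fingers": 1, "tx": 0, "ty": 0, "tz": 0.008, "ax": 0, "ay": 0, "az": 0},
  {"fingers": 1, "tx": 0, "ty": 0, "tz": 0.006, "ax": 0, "ay": 0, "az": 0},
  {"fingers": 1, "tx": 0, "ty": 0, "tz": 0.003, "ax": 0, "ay": 0, "az": 0},
  {"fingers": 1, "tx": 0, "ty": 0, "tz": 0.002, "ax": 0, "ay": 0, "az": 0},
  {"fingers": 1, "tx": 0, "ty": 0, "tz": 0.001, "ax": 0, "ay": 0, "az": 0},
  {"fingers": 1, "tx": 0, "ty": 0, "tz": 0, "ax": 0, "ay": 0, "az": 0},
  {"fingers": 1, "tx": 0, "ty": 0, "tz": 0, "ax": 0, "ay": 0, "az": 0},
])

```text
clock: 9.05
tcp_pos: [474.3, -373.0, 89.9]
tcp_rot: [[0.172, 0.985, 0.0], [0.985, -0.172, -0.0], [-0.0, 0.0, -1.0]]
force: [0.0, 0.5, -1.5]
opening: 54.1
gripper_force: 20.0
```

>>> jog_arm([
  {"fingers": 1, "tx": 0, "ty": 0, "tz": 0.001, "ax": 0, "ay": 0, "az": 0},
  {"fingers": 1, "tx": 0, "ty": 0, "tz": 0.0005, "ax": 0, "ay": 0, "az": 0},
  {"fingers": 1, "tx": 0, "ty": 0, "tz": 0, "ax": 0, "ay": 0, "az": 0},
])

```text
clock: 9.35
tcp_pos: [474.5, -373.0, 88.9]
tcp_rot: [[0.172, 0.985, 0.0], [0.985, -0.172, -0.001], [-0.001, 0.0, -1.0]]
force: [-0.2, 1.0, 3.8]
opening: 53.8
gripper_force: 20.0
```

>>> jog_arm([
  {"fingers": -1, "tx": 0, "ty": 0, "tz": 0, "ax": 0, "ay": 0, "az": 0},
  {"fingers": -1, "tx": 0, "ty": 0, "tz": 0, "ax": 0, "ay": 0, "az": 0},
  {"fingers": -1, "tx": 0, "ty": 0, "tz": 0, "ax": 0, "ay": 0, "az": 0},
  {"fingers": -1, "tx": 0, "ty": 0, "tz": 0, "ax": 0, "ay": 0, "az": 0},
  {"fingers": -1, "tx": 0, "ty": 0, "tz": -0.01, "ax": 0, "ay": 0, "az": 0},
  {"fingers": -1, "tx": 0, "ty": 0, "tz": -0.02, "ax": 0, "ay": 0, "az": 0},
  {"fingers": -1, "tx": 0, "ty": 0, "tz": -0.03, "ax": 0, "ay": 0, "az": 0},
  {"fingers": -1, "tx": 0, "ty": 0, "tz": -0.03, "ax": 0, "ay": 0, "az": 0},
])

```text
clock: 10.15
tcp_pos: [474.1, -372.5, 179.6]
tcp_rot: [[0.172, 0.985, -0.0], [0.985, -0.172, 0.001], [0.001, -0.0, -1.0]]
force: [0.2, -0.4, 0.5]
opening: 91.5
gripper_force: 0.0
```

>>> jog_arm([
  {"fingers": -1, "tx": 0.034, "ty": -0.0029, "tz": 0, "ax": 0, "ay": 0, "az": 0},
  {"fingers": -1, "tx": 0.034, "ty": -0.0029, "tz": 0, "ax": 0, "ay": 0, "az": 0},
  {"fingers": -1, "tx": 0.034, "ty": -0.0029, "tz": 0, "ax": 0, "ay": 0, "az": 0},
  {"fingers": -1, "tx": 0, "ty": 0, "tz": 0, "ax": 0, "ay": 0, "az": 0.107},
  {"fingers": -1, "tx": 0, "ty": 0, "tz": 0, "ax": 0, "ay": 0, "az": 0.107},
  {"fingers": -1, "tx": 0, "ty": 0, "tz": 0, "ax": 0, "ay": 0, "az": 0.107},
  {"fingers": -1, "tx": 0, "ty": 0, "tz": 0, "ax": 0, "ay": 0, "az": 0},
  {"fingers": -1, "tx": 0, "ty": 0, "tz": 0, "ax": 0, "ay": 0, "az": 0},
])

```text
clock: 10.95
tcp_pos: [483.4, -270.9, 178.8]
tcp_rot: [[0.471, 0.882, 0.0], [0.882, -0.471, -0.001], [-0.0, 0.001, -1.0]]
force: [-0.6, -0.4, -0.7]
opening: 91.8
gripper_force: 0.0
```

```bash
cat >> h.py <<'E'
def to(x,y,z,yaw=None):
    s=read_state(); R=np.array(s["tcp_rot"]); p=np.array(s["tcp_pos"])
    t=R.T@(np.array([x,y,z])-p); cy=np.degrees(np.arctan2(R[1,0],R[0,0]))
    print("at",p.round(1),"yaw",round(cy,2),"-> t(mm)",t.round(1), "" if yaw is None else "az(rad) %.3f"%-np.radians((yaw-cy+180)%360-180),"q7 %.0f"%s["q"][6])
E
python3 - <<'E'
from h import *
look("wrist",["snack_1"]); look("top",["canister","snack_1","tub_1"]); look("scene",["canister"])
to(516.3,-209,9,61.6)
E
```

```text
wrist snack_1 0.97 [410.0, 27.0, 477.0, 113.0] 30.4 [ 641.7 -246.8] [60.6 42.3] 70.2 [117. 135. 144.]
wrist snack_1 0.96 [252.0, 84.0, 326.0, 136.0] 30.5 [ 516.  -212.2] [40.8 60.1] 61.7 [ 98. 112. 120.]
top canister 0.62 [188.0, 153.0, 216.0, 182.0] 104.1 [610.5 197.1] [50.6 52.2] 2.6 [46. 95. 32.]
top snack_1 0.74 [346.0, 186.0, 369.0, 213.0] 34.2 [ 515.8 -208. ] [41.8 58.6] 62.2 [72. 86. 98.]
top snack_1 0.71 [203.0, 206.0, 227.0, 230.0] 34.8 [488.3 175.4] [59.9 41.4] 46.2 [109. 127. 141.]
top snack_1 0.67 [356.0, 145.0, 384.0, 167.0] 34.2 [ 641.9 -242.2] [58.6 40.9] 70.7 [ 97. 116. 130.]
top tub_1 0.59 [240.0, 212.0, 260.0, 231.0] 50.4 [471.6  83.7] [46.9 46.8] 88.4 [161. 161. 165.]
top tub_1 0.59 [235.0, 245.0, 251.0, 264.0] 50.4 [378.5 108.2] [47.7 48.1] 79.9 [ 12.  97. 168.]
top tub_1 0.53 [303.0, 210.0, 322.0, 228.0] 50.8 [475.9 -76.5] [47.2 48.7] 12.4 [161. 161. 165.]
scene canister 0.61 [83.0, 202.0, 119.0, 238.0] 131.5 [ 486.3 -376.7] [53.7 35.2] 60.4 [69. 67. 68.]
at [ 483.1 -271.   178.2] yaw 61.71 -> t(mm) [ 7.030e+01 -1.000e-01  1.692e+02] az(rad) 0.002 q7 -21
```

>>> jog_arm([
  {"fingers": -1, "tx": 0.0338, "ty": 0.0006, "tz": 0.0, "ax": 0, "ay": 0, "az": 0},
  {"fingers": -1, "tx": 0.0337, "ty": 0.0006, "tz": 0.02, "ax": 0, "ay": 0, "az": 0},
  {"fingers": -1, "tx": 0, "ty": 0, "tz": 0.035, "ax": 0, "ay": 0, "az": 0},
  {"fingers": -1, "tx": 0, "ty": 0, "tz": 0.035, "ax": 0, "ay": 0, "az": 0},
  {"fingers": -1, "tx": 0, "ty": 0, "tz": 0.035, "ax": 0, "ay": 0, "az": 0},
  {"fingers": -1, "tx": 0, "ty": 0, "tz": 0.03, "ax": 0, "ay": 0, "az": 0},
  {"fingers": -1, "tx": 0, "ty": 0, "tz": 0.016, "ax": 0, "ay": 0, "az": 0},
  {"fingers": -1, "tx": 0, "ty": 0, "tz": 0, "ax": 0, "ay": 0, "az": 0},
])

```text
clock: 12.15
tcp_pos: [514.6, -211.3, 5.2]
tcp_rot: [[0.474, 0.881, -0.004], [0.881, -0.474, 0.002], [-0.0, -0.004, -1.0]]
force: [0.2, 0.1, 0.4]
opening: 92.1
gripper_force: 0.0
```

>>> jog_arm([
  {"fingers": 1, "tx": 0, "ty": 0, "tz": 0, "ax": 0, "ay": 0, "az": 0},
  {"fingers": 1, "tx": 0, "ty": 0, "tz": 0, "ax": 0, "ay": 0, "az": 0},
  {"fingers": 1, "tx": 0, "ty": 0, "tz": 0, "ax": 0, "ay": 0, "az": 0},
  {"fingers": 1, "tx": 0, "ty": 0, "tz": 0, "ax": 0, "ay": 0, "az": 0},
  {"fingers": 1, "tx": 0, "ty": 0, "tz": 0, "ax": 0, "ay": 0, "az": 0},
  {"fingers": 1, "tx": 0, "ty": 0, "tz": 0, "ax": 0, "ay": 0, "az": 0},
  {"fingers": 1, "tx": 0, "ty": 0, "tz": 0, "ax": 0, "ay": 0, "az": 0},
], newtons=12)

```text
clock: 12.85
tcp_pos: [516.7, -212.5, 8.1]
tcp_rot: [[0.474, 0.88, 0.001], [0.88, -0.474, -0.001], [-0.0, 0.001, -1.0]]
force: [-2.0, -0.9, 7.2]
opening: 59.9
gripper_force: 12.0
```

>>> jog_arm([
  {"fingers": 1, "tx": 0, "ty": 0, "tz": -0.02, "ax": 0, "ay": 0, "az": 0},
  {"fingers": 1, "tx": 0, "ty": 0, "tz": -0.04, "ax": 0, "ay": 0, "az": 0},
  {"fingers": 1, "tx": 0, "ty": 0, "tz": -0.045, "ax": 0, "ay": 0, "az": 0},
  {"fingers": 1, "tx": 0, "ty": 0, "tz": -0.045, "ax": 0, "ay": 0, "az": 0},
  {"fingers": 1, "tx": 0.038, "ty": 0.0031, "tz": -0.02, "ax": 0, "ay": 0, "az": 0},
  {"fingers": 1, "tx": 0.038, "ty": 0.0031, "tz": 0, "ax": 0, "ay": 0, "az": 0},
  {"fingers": 1, "tx": 0.038, "ty": 0.0032, "tz": 0, "ax": 0, "ay": 0, "az": 0},
  {"fingers": 1, "tx": 0.0375, "ty": 0.0032, "tz": 0, "ax": 0, "ay": 0, "az": 0},
])

```text
clock: 13.65
tcp_pos: [599.7, -83.7, 177.6]
tcp_rot: [[0.475, 0.88, 0.0], [0.88, -0.475, -0.001], [-0.0, 0.001, -1.0]]
force: [0.5, -1.2, 0.2]
opening: 60.1
gripper_force: 12.0
```

>>> jog_arm([
  {"fingers": 1, "tx": 0, "ty": 0, "tz": 0, "ax": 0, "ay": 0, "az": -0.107},
  {"fingers": 1, "tx": 0, "ty": 0, "tz": 0, "ax": 0, "ay": 0, "az": -0.107},
  {"fingers": 1, "tx": 0, "ty": 0, "tz": 0, "ax": 0, "ay": 0, "az": -0.107},
  {"fingers": 1, "tx": 0, "ty": 0, "tz": 0, "ax": 0, "ay": 0, "az": 0},
  {"fingers": 1, "tx": 0, "ty": 0, "tz": 0, "ax": 0, "ay": 0, "az": 0},
])

```text
clock: 14.15
tcp_pos: [598.9, -84.7, 177.0]
tcp_rot: [[0.175, 0.985, -0.0], [0.985, -0.175, 0.0], [0.0, -0.0, -1.0]]
force: [0.7, 0.5, -0.7]
opening: 60.0
gripper_force: 12.0
```

```bash
python3 - <<'E'
from h import *
p=look("wrist",["lunch_box","snack_1"],dz=8); save(p,"w2")
to(612,-14,20,80)
p=look("scene",["canister"]); c=p["image"][180:330,50:250]; cv2.imwrite("pics/s2.png",cv2.resize(c,None,fx=3,fy=3))
E
```

```text
wrist lunch_box 0.66 [180.0, 0.0, 389.0, 167.0] 59.2 [613.4  -2. ] [114.1 142.7] 79.8 [166. 164. 164.]
wrist snack_1 0.71 [335.0, 310.0, 373.0, 348.0] 219.8 [622.3 -82.2] [ 5.9 37.6] 20.6 [133. 149. 156.]
at [599.1 -84.8 177.3] yaw 79.98 -> t(mm) [ 72.    0.4 157.3] az(rad) -0.000 q7 -27
scene canister 0.65 [83.0, 195.0, 120.0, 239.0] 131.7 [ 476.3 -373.5] [54.1 52.6] 2.7 [76. 74. 74.]
```

View pics/w2.png

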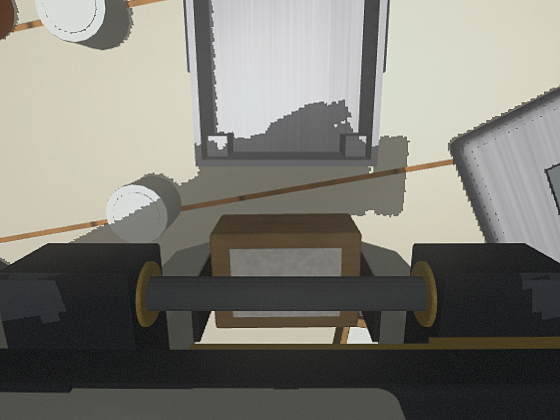

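View pics/s2.png

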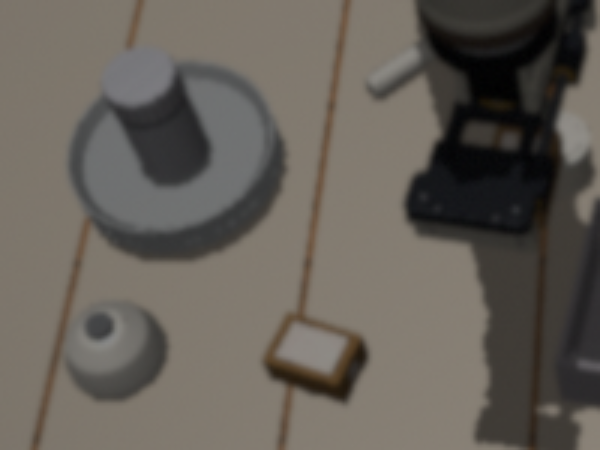

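The canister stands upright on the tray. In the wrist view the near end of the box is at row 165, with posts at (218,145) and (355,147). I'll measure the rim in the box frame.

```bash
cat >> h.py <<'E'
def box(c=(620.5,33),yaw=-10.):
    p=snapshot("wrist"); X=cloud(p,np.ones((420,560),bool))
    a=np.radians(yaw); U=(X[:,:2]-c)@np.array([[np.cos(a),-np.sin(a)],[np.sin(a),np.cos(a)]])
    m=(X[:,2]>55)&(X[:,2]<64)&(abs(U[:,0])<80)&(abs(U[:,1])<105); V=U[m]
    for lo in (-85,-60,-30,0,30,60):
        w=V[(V[:,1]>lo)&(V[:,1]<lo+20)]
        if len(w)>20:
            L=w[w[:,0]<-40];Rr=w[w[:,0]>40]
            print("y",lo,"L",np.percentile(L[:,0],[2,50,98]).round(1) if len(L)>5 else "","R",np.percentile(Rr[:,0],[2,50,98]).round(1) if len(Rr)>5 else "")
    for lo in (-45,-15,15):
        w=V[(V[:,0]>lo)&(V[:,0]<lo+30)]; 
        for n,e in (("near",w[w[:,1]<-70]),("far",w[w[:,1]>70])):
            if len(e)>5: print("x",lo,n,np.percentile(e[:,1],[2,50,98]).round(1))
    return p,X,U
E
python3 -c "
from h import *
box()"
```

```text
y -85 L [-69.4 -66.6 -64.4] R [61.4 63.7 66.5]
y -60 L [-68.7 -65.9 -63.6] R [61.5 63.9 66.6]
y -30 L [-68.8 -65.8 -63.6] R [61.8 63.9 66.9]
y 0 L [-68.8 -65.8 -63.5] R [62.  64.3 67.2]
x -45 near [-92.7 -90.3 -88. ]
x -15 near [-92.7 -90.4 -88.1]
x 15 near [-92.8 -90.4 -88.2]
```

>>> jog_arm([
  {"fingers": 1, "tx": 0.036, "ty": -0.0003, "tz": 0, "ax": 0, "ay": 0, "az": 0.007},
  {"fingers": 1, "tx": 0.0368, "ty": -0.0004, "tz": 0, "ax": 0, "ay": 0, "az": 0},
  {"fingers": 1, "tx": 0, "ty": 0, "tz": 0.03, "ax": 0, "ay": 0, "az": 0},
  {"fingers": 1, "tx": 0, "ty": 0, "tz": 0.04, "ax": 0, "ay": 0, "az": 0},
  {"fingers": 1, "tx": 0, "ty": 0, "tz": 0.04, "ax": 0, "ay": 0, "az": 0},
  {"fingers": 1, "tx": 0, "ty": 0, "tz": 0.027, "ax": 0, "ay": 0, "az": 0},
  {"fingers": 1, "tx": 0, "ty": 0, "tz": 0.01, "ax": 0, "ay": 0, "az": 0},
  {"fingers": 1, "tx": 0, "ty": 0, "tz": 0, "ax": 0, "ay": 0, "az": 0},
])

```text
clock: 15.25
tcp_pos: [610.3, -12.7, 29.1]
tcp_rot: [[0.179, 0.984, -0.002], [0.984, -0.179, 0.0], [-0.0, -0.002, -1.0]]
force: [-0.5, 0.3, -0.7]
opening: 60.2
gripper_force: 12.0
```

>>> jog_arm([
  {"fingers": 1, "tx": 0, "ty": 0, "tz": 0.008, "ax": 0, "ay": 0, "az": 0},
  {"fingers": 1, "tx": 0, "ty": 0, "tz": 0.005, "ax": 0, "ay": 0, "az": 0},
  {"fingers": 1, "tx": 0, "ty": 0, "tz": 0.002, "ax": 0, "ay": 0, "az": 0},
  {"fingers": 1, "tx": 0, "ty": 0, "tz": 0.001, "ax": 0, "ay": 0, "az": 0},
  {"fingers": 1, "tx": 0, "ty": 0, "tz": 0, "ax": 0, "ay": 0, "az": 0},
])

```text
clock: 15.75
tcp_pos: [611.5, -12.9, 14.6]
tcp_rot: [[0.179, 0.984, 0.001], [0.984, -0.179, -0.0], [-0.0, 0.001, -1.0]]
force: [0.0, -1.0, -0.7]
opening: 60.0
gripper_force: 12.0
```

>>> jog_arm([
  {"fingers": 1, "tx": 0, "ty": 0, "tz": 0.0015, "ax": 0, "ay": 0, "az": 0},
  {"fingers": 1, "tx": 0, "ty": 0, "tz": 0, "ax": 0, "ay": 0, "az": 0},
  {"fingers": -0.55, "tx": 0, "ty": 0, "tz": 0, "ax": 0, "ay": 0, "az": 0},
  {"fingers": -0.55, "tx": 0, "ty": 0, "tz": 0, "ax": 0, "ay": 0, "az": 0},
  {"fingers": -0.55, "tx": 0, "ty": 0, "tz": 0, "ax": 0, "ay": 0, "az": 0},
  {"fingers": -0.55, "tx": 0, "ty": 0, "tz": -0.01, "ax": 0, "ay": 0, "az": 0},
  {"fingers": -0.55, "tx": 0, "ty": 0, "tz": -0.03, "ax": 0, "ay": 0, "az": 0},
  {"fingers": -0.55, "tx": 0, "ty": 0, "tz": -0.04, "ax": 0, "ay": 0, "az": 0},
])

```text
clock: 16.55
tcp_pos: [609.6, -12.8, 92.4]
tcp_rot: [[0.179, 0.984, -0.004], [0.984, -0.179, 0.0], [-0.0, -0.004, -1.0]]
force: [1.1, -0.9, -0.1]
opening: 71.2
gripper_force: 0.0
```

>>> jog_arm([
  {"fingers": -1, "tx": 0, "ty": 0, "tz": -0.045, "ax": 0, "ay": 0, "az": 0},
  {"fingers": -1, "tx": 0, "ty": 0, "tz": -0.04, "ax": 0, "ay": 0, "az": 0},
  {"fingers": -1, "tx": -0.0355, "ty": 0.0004, "tz": 0, "ax": 0, "ay": 0, "az": 0},
  {"fingers": -1, "tx": -0.0355, "ty": 0.0004, "tz": 0, "ax": 0, "ay": 0, "az": 0},
  {"fingers": -1, "tx": -0.0355, "ty": 0.0004, "tz": 0, "ax": 0, "ay": 0, "az": 0},
  {"fingers": -1, "tx": -0.0355, "ty": 0.0004, "tz": 0, "ax": 0, "ay": 0, "az": 0},
  {"fingers": -1, "tx": -0.0355, "ty": 0.0004, "tz": 0, "ax": 0, "ay": 0, "az": 0},
  {"fingers": -1, "tx": -0.0355, "ty": 0.0004, "tz": 0, "ax": 0, "ay": 0, "az": 0},
])

```text
clock: 17.35
tcp_pos: [575.2, -224.1, 178.6]
tcp_rot: [[0.179, 0.984, 0.001], [0.984, -0.179, -0.0], [-0.0, 0.001, -1.0]]
force: [0.4, 0.7, -0.0]
opening: 91.7
gripper_force: 0.0
```

>>> jog_arm([
  {"fingers": -1, "tx": 0, "ty": 0, "tz": 0, "ax": 0, "ay": 0, "az": 0.134},
  {"fingers": -1, "tx": 0, "ty": 0, "tz": 0, "ax": 0, "ay": 0, "az": 0.134},
  {"fingers": -1, "tx": 0, "ty": 0, "tz": 0, "ax": 0, "ay": 0, "az": 0.134},
  {"fingers": -1, "tx": 0, "ty": 0, "tz": 0, "ax": 0, "ay": 0, "az": 0.134},
  {"fingers": -1, "tx": 0, "ty": 0, "tz": 0, "ax": 0, "ay": 0, "az": 0.134},
  {"fingers": -1, "tx": 0, "ty": 0, "tz": 0, "ax": 0, "ay": 0, "az": 0.134},
  {"fingers": -1, "tx": 0, "ty": 0, "tz": 0, "ax": 0, "ay": 0, "az": 0.134},
  {"fingers": -1, "tx": 0, "ty": 0, "tz": 0, "ax": 0, "ay": 0, "az": 0.134},
])

```text
clock: 18.15
tcp_pos: [575.6, -222.5, 178.5]
tcp_rot: [[0.951, 0.309, 0.001], [0.309, -0.951, 0.0], [0.001, 0.0, -1.0]]
force: [-0.4, -0.4, 0.2]
opening: 91.9
gripper_force: 0.0
```

>>> jog_arm([
  {"fingers": -1, "tx": 0, "ty": 0, "tz": 0, "ax": 0, "ay": 0, "az": 0.134},
  {"fingers": -1, "tx": 0, "ty": 0, "tz": 0, "ax": 0, "ay": 0, "az": 0.134},
  {"fingers": -1, "tx": 0, "ty": 0, "tz": 0, "ax": 0, "ay": 0, "az": 0.134},
  {"fingers": -1, "tx": 0, "ty": 0, "tz": 0, "ax": 0, "ay": 0, "az": 0.134},
  {"fingers": -1, "tx": 0, "ty": 0, "tz": 0, "ax": 0, "ay": 0, "az": 0.129},
  {"fingers": -1, "tx": 0, "ty": 0, "tz": 0, "ax": 0, "ay": 0, "az": 0},
  {"fingers": -1, "tx": 0, "ty": 0, "tz": 0, "ax": 0, "ay": 0, "az": 0},
])

```text
clock: 18.85
tcp_pos: [575.6, -222.5, 178.3]
tcp_rot: [[0.942, -0.336, 0.0], [-0.336, -0.942, -0.0], [0.0, -0.0, -1.0]]
force: [-0.4, 0.5, -0.8]
opening: 91.9
gripper_force: 0.0
```

```bash
python3 - <<'E'
from h import *
look("wrist",["snack_1"]); look("top",["snack_1"]); look("scene",["snack_1"])
to(641.8,-246.5,8,-19.5)
E
```

```text
wrist snack_1 0.82 [248.0, 79.0, 321.0, 134.0] 30.5 [ 642.2 -246.5] [60.3 41.4] 70.4 [107. 121. 128.]
wrist snack_1 0.67 [12.0, 197.0, 73.0, 243.0] 35.5 [620.9 -15.9] [43.1 41.7] 79.0 [118. 134. 141.]
top snack_1 0.83 [274.0, 155.0, 293.0, 179.0] 40.4 [611.3 -11.1] [41.6 59.5] 80.4 [110. 128. 143.]
top snack_1 0.8 [198.0, 203.0, 227.0, 230.0] 35.5 [488.2 175.2] [59.3 41. ] 46.2 [109. 128. 142.]
scene snack_1 0.85 [332.0, 221.0, 362.0, 255.0] 34.0 [489.  174.4] [60.3 43.2] 47.2 [ 77.  90. 101.]
scene snack_1 0.74 [252.0, 271.0, 273.0, 298.0] 39.1 [611.7 -12.2] [41.9 62.9] 80.4 [ 86.  97. 108.]
scene snack_1 0.59 [138.0, 282.0, 174.0, 314.0] 33.8 [ 642.9 -246.6] [61.1 42.8] 70.0 [62. 72. 82.]
at [ 575.4 -222.9  177.7] yaw -19.79 -> t(mm) [ 70.4  -0.2 169.7] az(rad) -0.005 q7 -103
```

>>> jog_arm([
  {"fingers": -1, "tx": 0.0352, "ty": 0, "tz": 0.0, "ax": 0, "ay": 0, "az": 0},
  {"fingers": -1, "tx": 0.0353, "ty": 0, "tz": 0.02, "ax": 0, "ay": 0, "az": 0},
  {"fingers": -1, "tx": 0, "ty": 0, "tz": 0.035, "ax": 0, "ay": 0, "az": 0},
  {"fingers": -1, "tx": 0, "ty": 0, "tz": 0.035, "ax": 0, "ay": 0, "az": 0},
  {"fingers": -1, "tx": 0, "ty": 0, "tz": 0.035, "ax": 0, "ay": 0, "az": 0},
  {"fingers": -1, "tx": 0, "ty": 0, "tz": 0.03, "ax": 0, "ay": 0, "az": 0},
  {"fingers": -1, "tx": 0, "ty": 0, "tz": 0.013, "ax": 0, "ay": 0, "az": 0},
  {"fingers": -1, "tx": 0, "ty": 0, "tz": 0, "ax": 0, "ay": 0, "az": 0},
])

```text
clock: 19.95
tcp_pos: [640.0, -246.1, 7.3]
tcp_rot: [[0.941, -0.339, -0.004], [-0.339, -0.941, 0.002], [-0.004, -0.0, -1.0]]
force: [0.0, -0.4, -0.5]
opening: 91.6
gripper_force: 0.0
```

>>> jog_arm([
  {"fingers": 1, "tx": 0, "ty": 0, "tz": 0, "ax": 0, "ay": 0, "az": 0},
  {"fingers": 1, "tx": 0, "ty": 0, "tz": 0, "ax": 0, "ay": 0, "az": 0},
  {"fingers": 1, "tx": 0, "ty": 0, "tz": 0, "ax": 0, "ay": 0, "az": 0},
  {"fingers": 1, "tx": 0, "ty": 0, "tz": 0, "ax": 0, "ay": 0, "az": 0},
  {"fingers": 1, "tx": 0, "ty": 0, "tz": 0, "ax": 0, "ay": 0, "az": 0},
  {"fingers": 1, "tx": 0, "ty": 0, "tz": 0, "ax": 0, "ay": 0, "az": 0},
  {"fingers": 1, "tx": 0, "ty": 0, "tz": 0, "ax": 0, "ay": 0, "az": 0},
], newtons=12)

```text
clock: 20.65
tcp_pos: [642.5, -247.0, 10.8]
tcp_rot: [[0.941, -0.339, 0.001], [-0.339, -0.941, -0.001], [0.001, 0.0, -1.0]]
force: [-1.8, 0.4, 6.3]
opening: 59.8
gripper_force: 12.0
```

>>> jog_arm([
  {"fingers": 1, "tx": 0, "ty": 0, "tz": -0.02, "ax": 0, "ay": 0, "az": 0},
  {"fingers": 1, "tx": 0, "ty": 0, "tz": -0.04, "ax": 0, "ay": 0, "az": 0},
  {"fingers": 1, "tx": 0, "ty": 0, "tz": -0.045, "ax": 0, "ay": 0, "az": 0},
  {"fingers": 1, "tx": 0, "ty": 0, "tz": 0, "ax": 0, "ay": 0, "az": -0.145},
  {"fingers": 1, "tx": 0, "ty": 0, "tz": 0, "ax": 0, "ay": 0, "az": -0.145},
  {"fingers": 1, "tx": 0, "ty": 0, "tz": 0, "ax": 0, "ay": 0, "az": -0.145},
  {"fingers": 1, "tx": 0, "ty": 0, "tz": 0, "ax": 0, "ay": 0, "az": -0.145},
  {"fingers": 1, "tx": 0, "ty": 0, "tz": 0, "ax": 0, "ay": 0, "az": -0.145},
])

```text
clock: 21.45
tcp_pos: [641.8, -246.9, 115.9]
tcp_rot: [[0.927, 0.375, 0.0], [0.375, -0.927, -0.001], [0.0, 0.001, -1.0]]
force: [-0.4, -0.2, -0.9]
opening: 59.8
gripper_force: 12.0
```

>>> jog_arm([
  {"fingers": 1, "tx": 0, "ty": 0, "tz": 0, "ax": 0, "ay": 0, "az": -0.145},
  {"fingers": 1, "tx": 0, "ty": 0, "tz": 0, "ax": 0, "ay": 0, "az": -0.145},
  {"fingers": 1, "tx": 0, "ty": 0, "tz": 0, "ax": 0, "ay": 0, "az": -0.145},
  {"fingers": 1, "tx": 0, "ty": 0, "tz": 0, "ax": 0, "ay": 0, "az": -0.145},
  {"fingers": 1, "tx": 0, "ty": 0, "tz": 0, "ax": 0, "ay": 0, "az": -0.145},
  {"fingers": 1, "tx": 0, "ty": 0, "tz": 0, "ax": 0, "ay": 0, "az": -0.145},
  {"fingers": 1, "tx": 0, "ty": 0, "tz": 0, "ax": 0, "ay": 0, "az": -0.14},
  {"fingers": 1, "tx": 0, "ty": 0, "tz": 0, "ax": 0, "ay": 0, "az": 0},
])

```text
clock: 22.25
tcp_pos: [641.6, -247.1, 115.4]
tcp_rot: [[0.18, 0.984, 0.0], [0.984, -0.18, -0.0], [-0.0, 0.0, -1.0]]
force: [-0.1, 0.3, 0.2]
opening: 59.8
gripper_force: 12.0
```

>>> jog_arm([
  {"fingers": 1, "tx": 0.034, "ty": -0.009, "tz": 0, "ax": 0, "ay": 0, "az": 0},
  {"fingers": 1, "tx": 0.034, "ty": -0.009, "tz": 0, "ax": 0, "ay": 0, "az": 0},
  {"fingers": 1, "tx": 0.034, "ty": -0.009, "tz": 0, "ax": 0, "ay": 0, "az": 0},
  {"fingers": 1, "tx": 0.034, "ty": -0.009, "tz": 0, "ax": 0, "ay": 0, "az": 0},
  {"fingers": 1, "tx": 0.034, "ty": -0.009, "tz": 0, "ax": 0, "ay": 0, "az": 0},
  {"fingers": 1, "tx": 0.034, "ty": -0.009, "tz": 0, "ax": 0, "ay": 0, "az": 0},
  {"fingers": 1, "tx": 0.034, "ty": -0.009, "tz": 0, "ax": 0, "ay": 0, "az": 0},
  {"fingers": 1, "tx": 0.034, "ty": -0.009, "tz": 0, "ax": 0, "ay": 0, "az": 0},
])

```text
clock: 23.05
tcp_pos: [620.1, 34.9, 115.5]
tcp_rot: [[0.186, 0.983, 0.001], [0.983, -0.186, -0.001], [-0.001, 0.001, -1.0]]
force: [-0.0, -0.0, -0.5]
opening: 59.8
gripper_force: 12.0
```

>>> jog_arm([
  {"fingers": 1, "tx": 0, "ty": 0, "tz": 0, "ax": 0, "ay": 0, "az": 0},
  {"fingers": 1, "tx": 0, "ty": 0, "tz": 0, "ax": 0, "ay": 0, "az": 0},
  {"fingers": 1, "tx": 0, "ty": 0, "tz": 0.02, "ax": 0, "ay": 0, "az": 0},
  {"fingers": 1, "tx": 0, "ty": 0, "tz": 0.015, "ax": 0, "ay": 0, "az": 0},
  {"fingers": 1, "tx": 0, "ty": 0, "tz": 0, "ax": 0, "ay": 0, "az": 0},
])

```text
clock: 23.55
tcp_pos: [618.4, 31.6, 77.2]
tcp_rot: [[0.184, 0.983, -0.005], [0.983, -0.184, -0.001], [-0.002, -0.004, -1.0]]
force: [-0.1, -0.4, -0.3]
opening: 59.8
gripper_force: 12.0
```

>>> jog_arm([
  {"fingers": 1, "tx": 0.001, "ty": 0, "tz": 0.025, "ax": 0, "ay": 0, "az": 0},
  {"fingers": 1, "tx": 0, "ty": 0, "tz": 0.02, "ax": 0, "ay": 0, "az": 0},
  {"fingers": 1, "tx": 0, "ty": 0, "tz": 0.008, "ax": 0, "ay": 0, "az": 0},
  {"fingers": 1, "tx": 0, "ty": 0, "tz": 0.005, "ax": 0, "ay": 0, "az": 0},
  {"fingers": 1, "tx": 0, "ty": 0, "tz": 0.003, "ax": 0, "ay": 0, "az": 0},
  {"fingers": 1, "tx": 0, "ty": 0, "tz": 0.001, "ax": 0, "ay": 0, "az": 0},
  {"fingers": 1, "tx": 0, "ty": 0, "tz": 0, "ax": 0, "ay": 0, "az": 0},
  {"fingers": 1, "tx": 0, "ty": 0, "tz": 0, "ax": 0, "ay": 0, "az": 0},
])

```text
clock: 24.35
tcp_pos: [620.9, 34.9, 18.4]
tcp_rot: [[0.181, 0.983, 0.001], [0.983, -0.181, -0.0], [0.0, 0.001, -1.0]]
force: [0.6, 0.2, -0.2]
opening: 59.8
gripper_force: 12.0
```

>>> jog_arm([
  {"fingers": 1, "tx": 0, "ty": 0, "tz": 0.0025, "ax": 0, "ay": 0, "az": 0},
  {"fingers": 1, "tx": 0, "ty": 0, "tz": 0, "ax": 0, "ay": 0, "az": 0},
  {"fingers": -0.55, "tx": 0, "ty": 0, "tz": 0, "ax": 0, "ay": 0, "az": 0},
  {"fingers": -0.55, "tx": 0, "ty": 0, "tz": 0, "ax": 0, "ay": 0, "az": 0},
  {"fingers": -0.55, "tx": 0, "ty": 0, "tz": 0, "ax": 0, "ay": 0, "az": 0},
  {"fingers": -0.55, "tx": 0, "ty": 0, "tz": -0.01, "ax": 0, "ay": 0, "az": 0},
  {"fingers": -0.55, "tx": 0, "ty": 0, "tz": -0.03, "ax": 0, "ay": 0, "az": 0},
  {"fingers": -0.55, "tx": 0, "ty": 0, "tz": -0.04, "ax": 0, "ay": 0, "az": 0},
])

```text
clock: 25.15
tcp_pos: [618.7, 34.6, 94.8]
tcp_rot: [[0.181, 0.984, -0.004], [0.984, -0.181, 0.0], [-0.001, -0.004, -1.0]]
force: [1.0, 0.4, 0.4]
opening: 71.7
gripper_force: 0.0
```

>>> jog_arm([
  {"fingers": -1, "tx": 0, "ty": 0, "tz": -0.045, "ax": 0, "ay": 0, "az": 0},
  {"fingers": -1, "tx": 0, "ty": 0, "tz": -0.035, "ax": 0, "ay": 0, "az": 0},
  {"fingers": -1, "tx": 0.0189, "ty": -0.0242, "tz": 0, "ax": 0, "ay": 0, "az": 0},
  {"fingers": -1, "tx": 0.0189, "ty": -0.0242, "tz": 0, "ax": 0, "ay": 0, "az": 0},
  {"fingers": -1, "tx": 0.0189, "ty": -0.0242, "tz": 0, "ax": 0, "ay": 0, "az": 0},
  {"fingers": -1, "tx": 0.0189, "ty": -0.0242, "tz": 0, "ax": 0, "ay": 0, "az": 0},
  {"fingers": -1, "tx": 0, "ty": 0, "tz": 0, "ax": 0, "ay": 0, "az": -0.142},
  {"fingers": -1, "tx": 0, "ty": 0, "tz": 0, "ax": 0, "ay": 0, "az": -0.142},
])

```text
clock: 25.95
tcp_pos: [538.1, 128.0, 176.4]
tcp_rot: [[-0.111, 0.994, 0.001], [0.994, 0.111, -0.001], [-0.001, 0.001, -1.0]]
force: [-0.4, -0.4, 0.2]
opening: 91.6
gripper_force: 0.0
```

>>> jog_arm([
  {"fingers": -1, "tx": 0, "ty": 0, "tz": 0, "ax": 0, "ay": 0, "az": -0.142},
  {"fingers": -1, "tx": 0, "ty": 0, "tz": 0, "ax": 0, "ay": 0, "az": -0.142},
  {"fingers": -1, "tx": 0, "ty": 0, "tz": 0, "ax": 0, "ay": 0, "az": -0.142},
  {"fingers": -1, "tx": 0, "ty": 0, "tz": 0, "ax": 0, "ay": 0, "az": -0.142},
  {"fingers": -1, "tx": 0, "ty": 0, "tz": 0, "ax": 0, "ay": 0, "az": -0.142},
  {"fingers": -1, "tx": 0, "ty": 0, "tz": 0, "ax": 0, "ay": 0, "az": 0},
  {"fingers": -1, "tx": 0, "ty": 0, "tz": 0, "ax": 0, "ay": 0, "az": 0},
])

```text
clock: 26.65
tcp_pos: [538.8, 126.7, 175.6]
tcp_rot: [[-0.723, 0.691, 0.0], [0.691, 0.723, 0.0], [0.0, 0.0, -1.0]]
force: [-0.8, 0.3, 0.4]
opening: 91.5
gripper_force: 0.0
```

```bash
python3 - <<'E'
from h import *
look("wrist",["snack_1"]); look("top",["snack_1"])
to(488.6,174.8,8,136.5)
E
```

```text
wrist snack_1 0.93 [198.0, 315.0, 267.0, 352.0] 35.2 [549.8  49.8] [ 61.9 177.1] 42.3 [107. 124. 134.]
wrist snack_1 0.8 [238.0, 311.0, 309.0, 349.0] 35.4 [570.4  67. ] [ 61.  165.1] 55.6 [145. 161. 167.]
wrist snack_1 0.66 [249.0, 79.0, 324.0, 135.0] 30.5 [487.9 173.8] [60.2 41.1] 46.2 [146. 166. 175.]
top snack_1 0.7 [257.0, 153.0, 275.0, 179.0] 40.0 [620.2  35.1] [41.5 59.6] 79.1 [105. 122. 136.]
top snack_1 0.66 [352.0, 241.0, 370.0, 260.0] 24.0 [ 381.6 -206.4] [15.  54.7] 43.0 [136. 142. 147.]
top snack_1 0.65 [275.0, 152.0, 293.0, 180.0] 40.0 [610.9 -11. ] [40.9 59.4] 80.1 [105. 123. 137.]
at [538.9 126.7 175.5] yaw 136.44 -> t(mm) [ 69.7   0.2 167.4] az(rad) -0.001 q7 -1
```

>>> jog_arm([
  {"fingers": -1, "tx": 0.0347, "ty": -0.0005, "tz": 0.0, "ax": 0, "ay": 0, "az": 0},
  {"fingers": -1, "tx": 0.0348, "ty": -0.0005, "tz": 0.02, "ax": 0, "ay": 0, "az": 0},
  {"fingers": -1, "tx": 0, "ty": 0, "tz": 0.035, "ax": 0, "ay": 0, "az": 0},
  {"fingers": -1, "tx": 0, "ty": 0, "tz": 0.035, "ax": 0, "ay": 0, "az": 0},
  {"fingers": -1, "tx": 0, "ty": 0, "tz": 0.035, "ax": 0, "ay": 0, "az": 0},
  {"fingers": -1, "tx": 0, "ty": 0, "tz": 0.03, "ax": 0, "ay": 0, "az": 0},
  {"fingers": -1, "tx": 0, "ty": 0, "tz": 0.012, "ax": 0, "ay": 0, "az": 0},
  {"fingers": -1, "tx": 0, "ty": 0, "tz": 0, "ax": 0, "ay": 0, "az": 0},
])

```text
clock: 27.65
tcp_pos: [486.7, 173.6, 7.2]
tcp_rot: [[-0.726, 0.688, -0.002], [0.688, 0.726, -0.001], [0.001, -0.002, -1.0]]
force: [0.2, 0.5, 0.4]
opening: 91.6
gripper_force: 0.0
```

>>> jog_arm([
  {"fingers": 1, "tx": 0, "ty": 0, "tz": 0, "ax": 0, "ay": 0, "az": 0},
  {"fingers": 1, "tx": 0, "ty": 0, "tz": 0, "ax": 0, "ay": 0, "az": 0},
  {"fingers": 1, "tx": 0, "ty": 0, "tz": 0, "ax": 0, "ay": 0, "az": 0},
  {"fingers": 1, "tx": 0, "ty": 0, "tz": 0, "ax": 0, "ay": 0, "az": 0},
  {"fingers": 1, "tx": 0, "ty": 0, "tz": 0, "ax": 0, "ay": 0, "az": 0},
  {"fingers": 1, "tx": 0, "ty": 0, "tz": 0, "ax": 0, "ay": 0, "az": 0},
  {"fingers": 1, "tx": 0, "ty": 0, "tz": 0, "ax": 0, "ay": 0, "az": 0},
], newtons=12)

```text
clock: 28.35
tcp_pos: [488.4, 173.8, 8.9]
tcp_rot: [[-0.726, 0.688, 0.001], [0.688, 0.726, -0.0], [-0.001, 0.001, -1.0]]
force: [-0.5, -0.4, 6.4]
opening: 60.0
gripper_force: 12.0
```

>>> jog_arm([
  {"fingers": 1, "tx": 0, "ty": 0, "tz": -0.02, "ax": 0, "ay": 0, "az": 0},
  {"fingers": 1, "tx": 0, "ty": 0, "tz": -0.04, "ax": 0, "ay": 0, "az": 0},
  {"fingers": 1, "tx": 0, "ty": 0, "tz": -0.045, "ax": 0, "ay": 0, "az": 0},
  {"fingers": 1, "tx": 0, "ty": 0, "tz": 0, "ax": 0, "ay": 0, "az": 0.142},
  {"fingers": 1, "tx": 0, "ty": 0, "tz": 0, "ax": 0, "ay": 0, "az": 0.142},
  {"fingers": 1, "tx": 0, "ty": 0, "tz": 0, "ax": 0, "ay": 0, "az": 0.142},
  {"fingers": 1, "tx": 0, "ty": 0, "tz": 0, "ax": 0, "ay": 0, "az": 0.142},
  {"fingers": 1, "tx": 0, "ty": 0, "tz": 0, "ax": 0, "ay": 0, "az": 0.142},
])

```text
clock: 29.15
tcp_pos: [487.4, 173.5, 113.1]
tcp_rot: [[-0.096, 0.995, -0.0], [0.995, 0.096, -0.0], [-0.0, -0.0, -1.0]]
force: [-0.5, 0.5, -1.1]
opening: 60.0
gripper_force: 12.0
```

>>> jog_arm([
  {"fingers": 1, "tx": 0, "ty": 0, "tz": 0, "ax": 0, "ay": 0, "az": 0.142},
  {"fingers": 1, "tx": 0, "ty": 0, "tz": 0, "ax": 0, "ay": 0, "az": 0.14},
  {"fingers": 1, "tx": 0, "ty": 0, "tz": 0, "ax": 0, "ay": 0, "az": 0},
  {"fingers": 1, "tx": 0, "ty": 0, "tz": 0, "ax": 0, "ay": 0, "az": 0},
])

```text
clock: 29.55
tcp_pos: [487.5, 173.7, 113.2]
tcp_rot: [[0.175, 0.985, -0.0], [0.985, -0.175, -0.0], [-0.0, 0.0, -1.0]]
force: [-0.5, -0.1, -0.4]
opening: 59.7
gripper_force: 12.0
```

>>> jog_arm([
  {"fingers": 1, "tx": -0.0111, "ty": 0.0258, "tz": 0, "ax": 0, "ay": 0, "az": 0.006},
  {"fingers": 1, "tx": -0.0111, "ty": 0.0258, "tz": 0, "ax": 0, "ay": 0, "az": 0},
  {"fingers": 1, "tx": -0.0111, "ty": 0.0258, "tz": 0, "ax": 0, "ay": 0, "az": 0},
  {"fingers": 1, "tx": -0.0111, "ty": 0.0258, "tz": 0, "ax": 0, "ay": 0, "az": 0},
  {"fingers": 1, "tx": -0.0111, "ty": 0.0258, "tz": 0, "ax": 0, "ay": 0, "az": 0},
  {"fingers": 1, "tx": -0.0111, "ty": 0.026, "tz": 0, "ax": 0, "ay": 0, "az": 0},
  {"fingers": 1, "tx": 0, "ty": 0, "tz": 0, "ax": 0, "ay": 0, "az": 0},
  {"fingers": 1, "tx": 0, "ty": 0, "tz": 0, "ax": 0, "ay": 0, "az": 0},
])

```text
clock: 30.35
tcp_pos: [627.6, 79.3, 112.5]
tcp_rot: [[0.184, 0.983, -0.001], [0.983, -0.184, 0.001], [0.0, -0.001, -1.0]]
force: [-0.1, 0.3, -1.2]
opening: 60.0
gripper_force: 12.0
```

>>> jog_arm([
  {"fingers": 1, "tx": 0.0015, "ty": 0, "tz": 0.025, "ax": 0, "ay": 0, "az": 0},
  {"fingers": 1, "tx": 0, "ty": 0, "tz": 0.03, "ax": 0, "ay": 0, "az": 0},
  {"fingers": 1, "tx": 0, "ty": 0, "tz": 0.025, "ax": 0, "ay": 0, "az": 0},
  {"fingers": 1, "tx": 0, "ty": 0, "tz": 0.01, "ax": 0, "ay": 0, "az": 0},
  {"fingers": 1, "tx": 0, "ty": 0, "tz": 0.005, "ax": 0, "ay": 0, "az": 0},
  {"fingers": 1, "tx": 0, "ty": 0, "tz": 0.002, "ax": 0, "ay": 0, "az": 0},
  {"fingers": 1, "tx": 0, "ty": 0, "tz": 0, "ax": 0, "ay": 0, "az": 0},
  {"fingers": 1, "tx": 0, "ty": 0, "tz": 0, "ax": 0, "ay": 0, "az": 0},
])

```text
clock: 31.15
tcp_pos: [629.0, 81.5, 17.5]
tcp_rot: [[0.185, 0.983, 0.002], [0.983, -0.185, 0.0], [0.001, 0.002, -1.0]]
force: [0.7, 0.4, -0.7]
opening: 60.1
gripper_force: 12.0
```

>>> jog_arm([
  {"fingers": 1, "tx": 0, "ty": 0, "tz": 0.0035, "ax": 0, "ay": 0, "az": 0},
  {"fingers": 1, "tx": 0, "ty": 0, "tz": 0, "ax": 0, "ay": 0, "az": 0},
  {"fingers": -0.55, "tx": 0, "ty": 0, "tz": 0, "ax": 0, "ay": 0, "az": 0},
  {"fingers": -0.55, "tx": 0, "ty": 0, "tz": 0, "ax": 0, "ay": 0, "az": 0},
  {"fingers": -0.55, "tx": 0, "ty": 0, "tz": 0, "ax": 0, "ay": 0, "az": 0},
  {"fingers": -0.55, "tx": 0, "ty": 0, "tz": -0.01, "ax": 0, "ay": 0, "az": 0},
  {"fingers": -0.55, "tx": 0, "ty": 0, "tz": -0.03, "ax": 0, "ay": 0, "az": 0},
  {"fingers": -0.55, "tx": 0, "ty": 0, "tz": -0.04, "ax": 0, "ay": 0, "az": 0},
])

```text
clock: 31.95
tcp_pos: [626.4, 81.0, 92.2]
tcp_rot: [[0.185, 0.983, -0.004], [0.983, -0.185, -0.0], [-0.001, -0.004, -1.0]]
force: [0.2, 0.2, -0.2]
opening: 71.3
gripper_force: 0.0
```

>>> jog_arm([
  {"fingers": -1, "tx": 0, "ty": 0, "tz": -0.045, "ax": 0, "ay": 0, "az": 0},
  {"fingers": -1, "tx": 0, "ty": 0, "tz": -0.04, "ax": 0, "ay": 0, "az": 0},
  {"fingers": -1, "tx": 0.025, "ty": -0.0253, "tz": 0, "ax": 0, "ay": 0, "az": 0},
  {"fingers": -1, "tx": 0.025, "ty": -0.0253, "tz": 0, "ax": 0, "ay": 0, "az": 0},
  {"fingers": -1, "tx": 0.025, "ty": -0.0253, "tz": 0, "ax": 0, "ay": 0, "az": 0},
  {"fingers": -1, "tx": 0.025, "ty": -0.0253, "tz": 0, "ax": 0, "ay": 0, "az": 0},
  {"fingers": -1, "tx": 0.025, "ty": -0.0253, "tz": 0, "ax": 0, "ay": 0, "az": 0},
  {"fingers": -1, "tx": 0.025, "ty": -0.0253, "tz": 0, "ax": 0, "ay": 0, "az": 0},
])

```text
clock: 32.75
tcp_pos: [505.7, 257.9, 178.5]
tcp_rot: [[0.185, 0.983, 0.001], [0.983, -0.185, -0.0], [0.0, 0.001, -1.0]]
force: [0.3, -0.2, -0.8]
opening: 91.7
gripper_force: 0.0
```

>>> jog_arm([
  {"fingers": 0.2, "tx": 0.025, "ty": -0.0253, "tz": 0, "ax": 0, "ay": 0, "az": 0},
  {"fingers": 0.2, "tx": 0.0, "ty": -0.0253, "tz": 0, "ax": 0, "ay": 0, "az": 0},
  {"fingers": 0.2, "tx": 0, "ty": 0, "tz": 0, "ax": 0, "ay": 0, "az": -0.08},
  {"fingers": 0.2, "tx": 0, "ty": 0, "tz": 0, "ax": 0, "ay": 0, "az": -0.079},
  {"fingers": 0.2, "tx": 0, "ty": 0, "tz": 0, "ax": 0, "ay": 0, "az": 0},
  {"fingers": 0.2, "tx": 0, "ty": 0, "tz": 0, "ax": 0, "ay": 0, "az": 0},
])

```text
clock: 33.35
tcp_pos: [461.7, 290.7, 178.1]
tcp_rot: [[0.029, 1.0, 0.0], [1.0, -0.029, 0.0], [0.0, 0.0, -1.0]]
force: [0.2, 0.1, 0.2]
opening: 48.1
gripper_force: 0.0
```

```bash
python3 - <<'E'
from h import *
p=look("wrist",["divider"]); save(p,"w3")
X=cloud(p,np.ones((420,560),bool))
m=(abs(X[:,0]-469)<40)&(abs(X[:,1]-386)<50)
T=X[m&(X[:,2]>20)&(X[:,2]<40)]
print("tab",len(T),cv2.minAreaRect(T[:,:2].astype(np.float32)),np.percentile(T[:,2],[5,95]))
for r in regions_of(p,"divider")[:1]:
    Y=cloud(p,r["pixels"]); Y=Y[(Y[:,2]<12)&(Y[:,2]>2.5)]; print("plate",cv2.minAreaRect(Y[:,:2].astype(np.float32)),np.median(Y[:,2]))
p=look("top",["snack_1","divider","tub_1"]); c=p["image"][120:260,90:350]; cv2.imwrite("pics/t3.png",cv2.resize(c,None,fx=3,fy=3))
to(469,386,10,88.5)
E
```

```text
wrist divider 0.56 [224.0, 0.0, 366.0, 174.0] 5.5 [468.  373.5] [142.8 116.7] 87.6 [121. 121. 117.]
tab 434 ((468.3917541503906, 384.6728210449219), (32.71634292602539, 7.2746806144714355), 88.28971862792969) [22.96519772 25.46098377]
plate ((467.777099609375, 373.5518493652344), (142.7511444091797, 116.14701843261719), 87.56629180908203) 4.120542993627895
top snack_1 0.8 [255.0, 152.0, 277.0, 179.0] 39.8 [620.6  34.9] [41.3 59.7] 78.6 [109. 126. 141.]
top snack_1 0.75 [238.0, 149.0, 261.0, 174.0] 39.6 [628.1  82.4] [41.2 60.6] 80.0 [108. 126. 141.]
top snack_1 0.7 [275.0, 154.0, 291.0, 179.0] 40.0 [610.3 -12.1] [39.3 58.7] 80.1 [114. 131. 144.]
top tub_1 0.85 [301.0, 208.0, 322.0, 229.0] 50.0 [475.2 -76.3] [49.4 46.9] 88.7 [163. 163. 166.]
top tub_1 0.78 [237.0, 213.0, 260.0, 230.0] 51.1 [470.2  83.6] [46.9 44.2] 87.9 [165. 164. 168.]
top tub_1 0.72 [235.0, 246.0, 250.0, 264.0] 50.3 [378.9 107.8] [49.  46.7] 88.5 [ 4. 43. 94.]
at [461.6 290.6 177.7] yaw 88.42 -> t(mm) [ 95.6   4.7 167.7] az(rad) -0.001 q7 -61
```

View pics/w3.png

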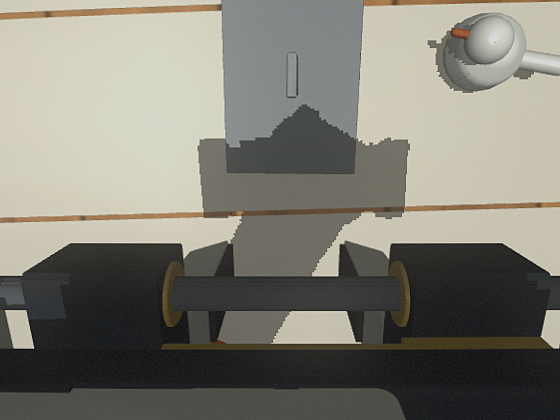

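View pics/t3.png

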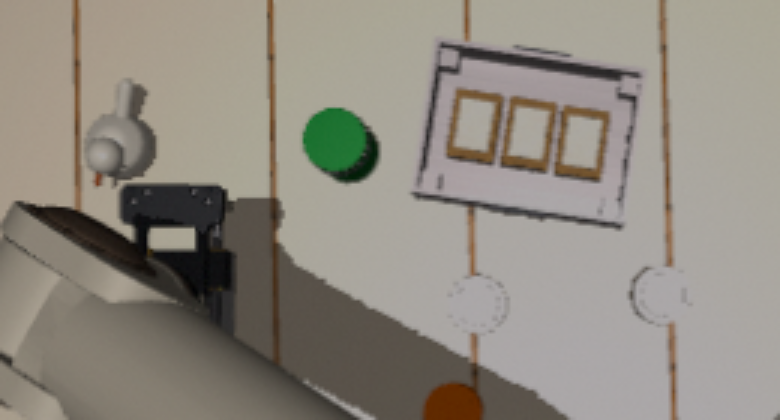

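>>> jog_arm([
  {"fingers": 0.2, "tx": 0.031, "ty": 0.0014, "tz": 0, "ax": 0, "ay": 0, "az": 0},
  {"fingers": 0.2, "tx": 0.031, "ty": 0.0014, "tz": 0, "ax": 0, "ay": 0, "az": 0},
  {"fingers": 0.2, "tx": 0.0323, "ty": 0.0013, "tz": 0, "ax": 0, "ay": 0, "az": 0},
  {"fingers": 0.2, "tx": 0, "ty": 0, "tz": 0.035, "ax": 0, "ay": 0, "az": 0},
  {"fingers": 0.2, "tx": 0, "ty": 0, "tz": 0.04, "ax": 0, "ay": 0, "az": 0},
  {"fingers": 0.2, "tx": 0, "ty": 0, "tz": 0.035, "ax": 0, "ay": 0, "az": 0},
  {"fingers": 0.2, "tx": 0, "ty": 0, "tz": 0.025, "ax": 0, "ay": 0, "az": 0},
  {"fingers": 0.2, "tx": 0, "ty": 0, "tz": 0.012, "ax": 0, "ay": 0, "az": 0},
])

```text
clock: 34.5
tcp_pos: [467.0, 383.5, 27.9]
tcp_rot: [[0.027, 1.0, -0.003], [1.0, -0.027, -0.003], [-0.003, -0.003, -1.0]]
force: [-0.8, 0.1, 0.3]
opening: 36.8
gripper_force: 0.0
```

>>> jog_arm([
  {"fingers": 0.2, "tx": 0, "ty": 0, "tz": 0.005, "ax": 0, "ay": 0, "az": 0},
  {"fingers": 0.2, "tx": 0, "ty": 0, "tz": 0.0, "ax": 0, "ay": 0, "az": 0},
  {"fingers": 0.2, "tx": 0, "ty": 0, "tz": 0, "ax": 0, "ay": 0, "az": 0},
  {"fingers": 0.2, "tx": 0, "ty": 0, "tz": 0, "ax": 0, "ay": 0, "az": 0},
])

```text
clock: 34.9
tcp_pos: [469.1, 385.6, 27.2]
tcp_rot: [[0.027, 1.0, 0.002], [1.0, -0.027, 0.001], [0.002, 0.002, -1.0]]
force: [-0.4, 0.8, -0.4]
opening: 36.7
gripper_force: 0.0
```

>>> jog_arm([
  {"fingers": 0.2, "tx": 0, "ty": 0, "tz": 0.008, "ax": 0, "ay": 0, "az": 0},
  {"fingers": 0.2, "tx": 0, "ty": 0, "tz": 0.006, "ax": 0, "ay": 0, "az": 0},
  {"fingers": 0.2, "tx": 0, "ty": 0, "tz": 0.003, "ax": 0, "ay": 0, "az": 0},
  {"fingers": 0.2, "tx": 0, "ty": 0, "tz": 0.002, "ax": 0, "ay": 0, "az": 0},
  {"fingers": 0.2, "tx": 0, "ty": 0, "tz": 0, "ax": 0, "ay": 0, "az": 0},
  {"fingers": 0.2, "tx": 0, "ty": 0, "tz": 0, "ax": 0, "ay": 0, "az": 0},
  {"fingers": 0.2, "tx": 0, "ty": 0, "tz": 0, "ax": 0, "ay": 0, "az": 0},
])

```text
clock: 35.6
tcp_pos: [468.3, 385.0, 6.9]
tcp_rot: [[0.027, 1.0, 0.0], [1.0, -0.027, 0.0], [0.0, 0.0, -1.0]]
force: [0.3, 0.2, 0.1]
opening: 36.9
gripper_force: 0.0
```

>>> jog_arm([
  {"fingers": 1, "tx": 0, "ty": 0, "tz": 0, "ax": 0, "ay": 0, "az": 0},
  {"fingers": 1, "tx": 0, "ty": 0, "tz": 0, "ax": 0, "ay": 0, "az": 0},
  {"fingers": 1, "tx": 0, "ty": 0, "tz": 0, "ax": 0, "ay": 0, "az": 0},
  {"fingers": 1, "tx": 0, "ty": 0, "tz": 0, "ax": 0, "ay": 0, "az": 0},
  {"fingers": 1, "tx": 0, "ty": 0, "tz": 0, "ax": 0, "ay": 0, "az": 0},
  {"fingers": 1, "tx": 0, "ty": 0, "tz": 0, "ax": 0, "ay": 0, "az": 0},
  {"fingers": 1, "tx": 0, "ty": 0, "tz": 0, "ax": 0, "ay": 0, "az": 0},
], newtons=30)

```text
clock: 36.3
tcp_pos: [468.3, 384.8, 6.8]
tcp_rot: [[0.027, 1.0, 0.0], [1.0, -0.027, 0.0], [0.0, 0.0, -1.0]]
force: [-0.2, -0.3, 0.8]
opening: 8.3
gripper_force: 30.0
```

>>> jog_arm([
  {"fingers": 1, "tx": 0, "ty": 0, "tz": -0.01, "ax": 0, "ay": 0, "az": 0},
  {"fingers": 1, "tx": 0, "ty": 0, "tz": -0.025, "ax": 0, "ay": 0, "az": 0},
  {"fingers": 1, "tx": 0, "ty": 0, "tz": -0.035, "ax": 0, "ay": 0, "az": 0},
  {"fingers": 1, "tx": 0, "ty": 0, "tz": -0.04, "ax": 0, "ay": 0, "az": 0},
  {"fingers": 1, "tx": 0, "ty": 0, "tz": -0.035, "ax": 0, "ay": 0, "az": 0},
  {"fingers": 1, "tx": 0, "ty": 0, "tz": -0.025, "ax": 0, "ay": 0, "az": 0},
  {"fingers": 1, "tx": -0.015, "ty": 0.007, "tz": 0, "ax": 0, "ay": 0, "az": 0},
  {"fingers": 1, "tx": -0.029, "ty": 0.0134, "tz": 0, "ax": 0, "ay": 0, "az": 0},
])

```text
clock: 37.1
tcp_pos: [486.1, 343.4, 179.2]
tcp_rot: [[0.021, 1.0, 0.002], [1.0, -0.021, 0.003], [0.003, 0.002, -1.0]]
force: [0.7, -0.2, -0.9]
opening: 8.1
gripper_force: 30.0
```

>>> jog_arm([
  {"fingers": 1, "tx": -0.029, "ty": 0.0134, "tz": 0, "ax": 0, "ay": 0, "az": 0},
  {"fingers": 1, "tx": -0.029, "ty": 0.0134, "tz": 0, "ax": 0, "ay": 0, "az": 0},
  {"fingers": 1, "tx": -0.029, "ty": 0.0134, "tz": 0, "ax": 0, "ay": 0, "az": 0},
  {"fingers": 1, "tx": -0.029, "ty": 0.0134, "tz": 0, "ax": 0, "ay": 0, "az": 0},
  {"fingers": 1, "tx": -0.029, "ty": 0.0134, "tz": 0, "ax": 0, "ay": 0, "az": 0},
  {"fingers": 1, "tx": -0.029, "ty": 0.0134, "tz": 0, "ax": 0, "ay": 0, "az": 0},
  {"fingers": 1, "tx": -0.029, "ty": 0.0134, "tz": 0, "ax": 0, "ay": 0, "az": 0},
  {"fingers": 1, "tx": -0.029, "ty": 0.0134, "tz": 0, "ax": 0, "ay": 0, "az": 0},
])

```text
clock: 37.9
tcp_pos: [588.5, 104.3, 177.4]
tcp_rot: [[0.027, 1.0, 0.0], [1.0, -0.027, -0.0], [-0.0, 0.0, -1.0]]
force: [0.3, 0.3, -1.4]
opening: 7.7
gripper_force: 30.0
```

>>> jog_arm([
  {"fingers": 1, "tx": -0.029, "ty": 0.0134, "tz": 0, "ax": 0, "ay": 0, "az": 0},
  {"fingers": 1, "tx": -0.029, "ty": 0.0134, "tz": 0, "ax": 0, "ay": 0, "az": 0},
  {"fingers": 1, "tx": -0.0135, "ty": 0.0064, "tz": 0, "ax": 0, "ay": 0, "az": 0},
  {"fingers": 1, "tx": 0, "ty": 0, "tz": 0, "ax": 0, "ay": 0, "az": 0.077},
  {"fingers": 1, "tx": 0, "ty": 0, "tz": 0, "ax": 0, "ay": 0, "az": 0.077},
  {"fingers": 1, "tx": 0, "ty": 0, "tz": 0.02, "ax": 0, "ay": 0, "az": 0},
  {"fingers": 1, "tx": 0, "ty": 0, "tz": 0.02, "ax": 0, "ay": 0, "az": 0},
  {"fingers": 1, "tx": 0, "ty": 0, "tz": 0, "ax": 0, "ay": 0, "az": 0},
])

```text
clock: 38.7
tcp_pos: [617.1, 33.8, 134.5]
tcp_rot: [[0.179, 0.984, -0.005], [0.984, -0.179, 0.0], [-0.001, -0.005, -1.0]]
force: [-0.9, -0.1, -0.2]
opening: 7.5
gripper_force: 30.0
```

```bash
python3 - <<'E'
from h import *
to(619.6,33.2,80,79.6)
p,X,U=box((619.6,33.2),-10.4); save(p,"w4")
# held plate
r=regions_of(p,"divider")
for q in r[:2]: print("div",q["conf"],top(p,q,8))
E
```

```text
at [617.1  33.8 134.5] yaw 79.71 -> t(mm) [-0.1  2.8 54.5] az(rad) 0.002 q7 -41
x -45 far [90.  90.9 91.9]
x -15 far [90.  91.2 92.4]
x 15 far [89.5 91.2 92.4]
div 0.56 (np.float64(133.0), array([620.1,  52.3]), array([128.3, 116.5]), 79.4, array([110., 110., 106.]))
```

View pics/w4.png

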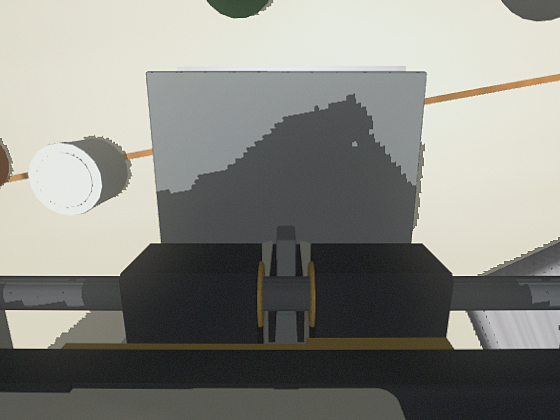

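>>> jog_arm([
  {"fingers": 1, "tx": 0, "ty": 0, "tz": 0.0, "ax": 0, "ay": 0, "az": 0},
  {"fingers": 1, "tx": 0, "ty": 0, "tz": 0.02, "ax": 0, "ay": 0, "az": 0},
  {"fingers": 1, "tx": 0, "ty": 0, "tz": 0.02, "ax": 0, "ay": 0, "az": 0},
  {"fingers": 1, "tx": 0, "ty": 0, "tz": 0.015, "ax": 0, "ay": 0, "az": 0},
  {"fingers": 1, "tx": 0, "ty": 0, "tz": 0, "ax": 0, "ay": 0, "az": 0},
  {"fingers": 1, "tx": 0, "ty": 0, "tz": 0, "ax": 0, "ay": 0, "az": 0},
  {"fingers": 1, "tx": 0, "ty": 0, "tz": 0, "ax": 0, "ay": 0, "az": 0},
  {"fingers": 1, "tx": 0, "ty": 0, "tz": 0, "ax": 0, "ay": 0, "az": 0},
])

```text
clock: 39.6
tcp_pos: [620.4, 33.3, 82.9]
tcp_rot: [[0.18, 0.984, 0.002], [0.984, -0.18, 0.0], [0.0, 0.002, -1.0]]
force: [0.2, -0.5, -1.4]
opening: 7.6
gripper_force: 30.0
```

```bash
python3 - <<'E'
from h import *
to(619.6,33.2,46,79.6)
p,X,U=box((619.6,33.2),-10.4); save(p,"w5")
m=(abs(X[:,2]-(read_state()["tcp_pos"][2]-2))<3)&(abs(U[:,0])<75)&(abs(U[:,1])<100)
print("plate",np.percentile(U[m],[.5,99.5],axis=0).round(1).tolist())
E
```

```text
at [620.4  33.3  82.9] yaw 79.63 -> t(mm) [-0.3 -0.9 36.9] az(rad) 0.000 q7 -43
y 0 L [-68.1 -66.4 -64.8] R [65.3 66.6 67.9]
y 30 L [-68.1 -66.4 -64.7] R [65.4 66.5 67.6]
y 60 L [-68.4 -66.5 -64.8] R [65.6 66.7 67.9]
x -45 far [87.3 89.7 92.4]
x -15 far [87.3 89.7 92.3]
x 15 far [87.4 89.7 92.3]
plate [[-56.7, -39.6], [57.3, 82.6]]
```

View pics/w5.png

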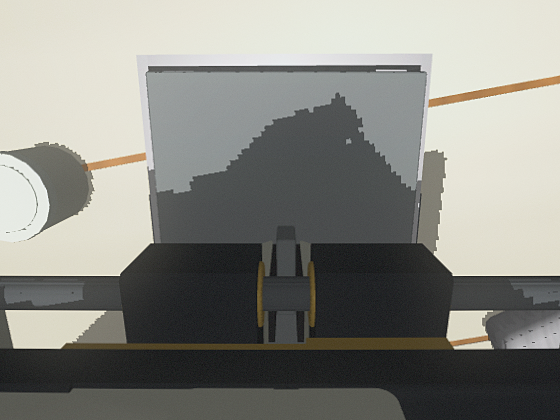

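The plate sits centred inside the rim: side walls at ±68 mm, plate at ±57 mm. Lowering it onto the ledges.

>>> jog_arm([
  {"fingers": 1, "tx": 0, "ty": 0, "tz": 0.01, "ax": 0, "ay": 0, "az": 0},
  {"fingers": 1, "tx": 0, "ty": 0, "tz": 0.01, "ax": 0, "ay": 0, "az": 0},
  {"fingers": 1, "tx": 0, "ty": 0, "tz": 0.007, "ax": 0, "ay": 0, "az": 0},
  {"fingers": 1, "tx": 0, "ty": 0, "tz": 0.004, "ax": 0, "ay": 0, "az": 0},
  {"fingers": 1, "tx": 0, "ty": 0, "tz": 0.002, "ax": 0, "ay": 0, "az": 0},
  {"fingers": 1, "tx": 0, "ty": 0, "tz": 0.001, "ax": 0, "ay": 0, "az": 0},
  {"fingers": 1, "tx": 0, "ty": 0, "tz": 0, "ax": 0, "ay": 0, "az": 0},
  {"fingers": 1, "tx": 0, "ty": 0, "tz": 0, "ax": 0, "ay": 0, "az": 0},
])

```text
clock: 40.45
tcp_pos: [619.9, 33.2, 48.0]
tcp_rot: [[0.18, 0.984, 0.001], [0.984, -0.18, 0.0], [0.0, 0.001, -1.0]]
force: [-0.5, 0.2, -0.8]
opening: 7.7
gripper_force: 30.0
```

>>> jog_arm([
  {"fingers": 1, "tx": 0, "ty": 0, "tz": 0.001, "ax": 0, "ay": 0, "az": 0},
  {"fingers": 1, "tx": 0, "ty": 0, "tz": 0.001, "ax": 0, "ay": 0, "az": 0},
  {"fingers": 1, "tx": 0, "ty": 0, "tz": 0.001, "ax": 0, "ay": 0, "az": 0},
  {"fingers": 1, "tx": 0, "ty": 0, "tz": 0, "ax": 0, "ay": 0, "az": 0},
  {"fingers": 1, "tx": 0, "ty": 0, "tz": 0, "ax": 0, "ay": 0, "az": 0},
])

```text
clock: 40.95
tcp_pos: [619.8, 33.1, 45.8]
tcp_rot: [[0.18, 0.984, 0.001], [0.984, -0.18, -0.001], [-0.001, 0.001, -1.0]]
force: [-2.3, -1.0, 6.3]
opening: 7.7
gripper_force: 30.0
```

>>> jog_arm([
  {"fingers": 0.2, "tx": 0, "ty": 0, "tz": 0, "ax": 0, "ay": 0, "az": 0},
  {"fingers": 0.2, "tx": 0, "ty": 0, "tz": 0, "ax": 0, "ay": 0, "az": 0},
  {"fingers": 0.2, "tx": 0, "ty": 0, "tz": 0, "ax": 0, "ay": 0, "az": 0},
  {"fingers": 0.2, "tx": 0, "ty": 0, "tz": 0, "ax": 0, "ay": 0, "az": 0},
  {"fingers": 0.2, "tx": 0, "ty": 0, "tz": -0.01, "ax": 0, "ay": 0, "az": 0},
  {"fingers": 0.2, "tx": 0, "ty": 0, "tz": -0.03, "ax": 0, "ay": 0, "az": 0},
  {"fingers": 0.2, "tx": 0, "ty": 0, "tz": -0.04, "ax": 0, "ay": 0, "az": 0},
  {"fingers": 0.2, "tx": 0, "ty": 0, "tz": -0.045, "ax": 0, "ay": 0, "az": 0},
])

```text
clock: 41.75
tcp_pos: [618.7, 33.2, 170.7]
tcp_rot: [[0.18, 0.984, -0.002], [0.984, -0.18, 0.0], [0.0, -0.002, -1.0]]
force: [1.0, 0.0, 0.4]
opening: 36.5
gripper_force: 0.0
```

>>> jog_arm([
  {"fingers": -1, "tx": -0.0095, "ty": -0.031, "tz": 0, "ax": 0, "ay": 0, "az": 0},
  {"fingers": -1, "tx": -0.0095, "ty": -0.031, "tz": 0, "ax": 0, "ay": 0, "az": 0},
  {"fingers": -1, "tx": -0.0095, "ty": -0.031, "tz": 0, "ax": 0, "ay": 0, "az": 0},
  {"fingers": -1, "tx": -0.0095, "ty": -0.031, "tz": 0, "ax": 0, "ay": 0, "az": 0},
  {"fingers": -1, "tx": -0.0095, "ty": -0.031, "tz": 0, "ax": 0, "ay": 0, "az": 0},
  {"fingers": -1, "tx": 0, "ty": 0, "tz": 0, "ax": 0, "ay": 0, "az": 0},
  {"fingers": -1, "tx": 0, "ty": 0, "tz": 0, "ax": 0, "ay": 0, "az": 0},
])

```text
clock: 42.45
tcp_pos: [458.8, 13.8, 170.5]
tcp_rot: [[0.18, 0.984, 0.001], [0.984, -0.18, -0.002], [-0.001, 0.002, -1.0]]
force: [0.6, 0.1, -0.4]
opening: 87.7
gripper_force: 0.0
```

```bash
python3 - <<'E'
from h import *
look("wrist",["tub_1"])
p=look("top",["tub_1","divider"])
X=cloud(p,np.ones((420,560),bool)); a=np.radians(-10.4)
U=(X[:,:2]-[619.6,33.2])@np.array([[np.cos(a),-np.sin(a)],[np.sin(a),np.cos(a)]])
for sx in(-1,1):
  for sy in(-1,1):
    m=(abs(U[:,0]-sx*40)<12)&(abs(U[:,1]-sy*60)<15); print(sx,sy,np.median(X[m,2]).round(1))
cv2.imwrite("pics/t6.png",cv2.resize(p["image"][110:270,180:340],None,fx=3,fy=3))
to(472,82.5,18,79.6)
E
```

```text
wrist tub_1 0.93 [254.0, 71.0, 320.0, 142.0] 46.0 [470.8  81.6] [49.5 49.6] 39.9 [171. 172. 168.]
wrist tub_1 0.83 [292.0, 253.0, 350.0, 326.0] 45.3 [476.1 -78.7] [50.9 39.6] 73.6 [129. 136. 134.]
wrist tub_1 0.8 [122.0, 62.0, 206.0, 133.0] 46.1 [378.5 105.7] [49.6 50.8] 82.9 [ 51. 112. 183.]
top tub_1 0.6 [234.0, 246.0, 252.0, 262.0] 50.4 [378.9 106.7] [46.8 46.7] 89.2 [  8.  90. 157.]
top tub_1 0.43 [308.0, 209.0, 323.0, 231.0] 50.8 [479.6 -70.8] [62.9 43.7] 75.6 [151. 151. 155.]
top divider 0.9 [232.0, 137.0, 300.0, 187.0] 49.9 [616.8  35.1] [165.4 120.9] 79.4 [ 97.  98. 100.]
-1 -1 44.4
-1 1 44.9
1 -1 43.8
1 1 44.3
at [459.6  14.7 170. ] yaw 79.64 -> t(mm) [ 6.87e+01 -1.00e-01  1.52e+02] az(rad) 0.001 q7 -35
```

View pics/t6.png

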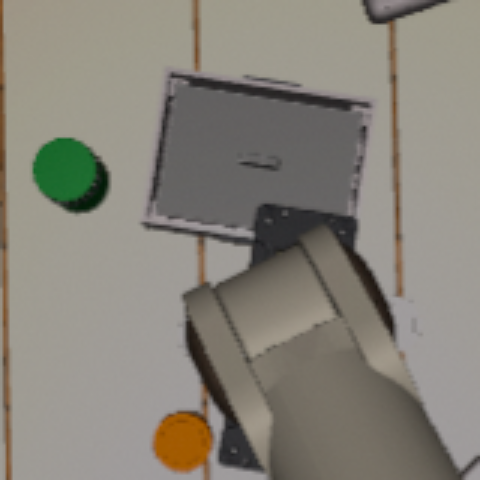

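>>> jog_arm([
  {"fingers": -0.5, "tx": 0.0339, "ty": -0.0005, "tz": 0.0, "ax": 0, "ay": 0, "az": 0},
  {"fingers": -0.5, "tx": 0.0339, "ty": -0.0005, "tz": 0.0, "ax": 0, "ay": 0, "az": 0},
  {"fingers": -0.5, "tx": 0, "ty": 0, "tz": 0.02, "ax": 0, "ay": 0, "az": 0},
  {"fingers": -0.5, "tx": 0, "ty": 0, "tz": 0.03, "ax": 0, "ay": 0, "az": 0},
  {"fingers": -0.5, "tx": 0, "ty": 0, "tz": 0.03, "ax": 0, "ay": 0, "az": 0},
  {"fingers": -0.5, "tx": 0, "ty": 0, "tz": 0, "ax": 0, "ay": 0, "az": 0},
  {"fingers": -0.5, "tx": 0, "ty": 0, "tz": 0, "ax": 0, "ay": 0, "az": 0},
  {"fingers": -0.5, "tx": 0, "ty": 0, "tz": 0, "ax": 0, "ay": 0, "az": 0},
])

```text
clock: 43.5
tcp_pos: [471.0, 81.8, 91.0]
tcp_rot: [[0.18, 0.984, 0.002], [0.984, -0.18, 0.001], [0.001, 0.002, -1.0]]
force: [-0.3, 0.0, -0.2]
opening: 68.6
gripper_force: 0.0
```

>>> jog_arm([
  {"fingers": -0.5, "tx": 0, "ty": 0, "tz": 0.025, "ax": 0, "ay": 0, "az": 0},
  {"fingers": -0.5, "tx": 0, "ty": 0, "tz": 0.025, "ax": 0, "ay": 0, "az": 0},
  {"fingers": -0.5, "tx": 0, "ty": 0, "tz": 0.015, "ax": 0, "ay": 0, "az": 0},
  {"fingers": -0.5, "tx": 0, "ty": 0, "tz": 0.005, "ax": 0, "ay": 0, "az": 0},
  {"fingers": -0.5, "tx": 0, "ty": 0, "tz": 0, "ax": 0, "ay": 0, "az": 0},
  {"fingers": -0.5, "tx": 0, "ty": 0, "tz": 0, "ax": 0, "ay": 0, "az": 0},
])

```text
clock: 44.1
tcp_pos: [470.9, 81.4, 21.0]
tcp_rot: [[0.18, 0.984, 0.002], [0.984, -0.18, 0.0], [0.001, 0.002, -1.0]]
force: [0.5, -0.3, 0.3]
opening: 68.7
gripper_force: 0.0
```

>>> jog_arm([
  {"fingers": 1, "tx": 0, "ty": 0, "tz": 0, "ax": 0, "ay": 0, "az": 0},
  {"fingers": 1, "tx": 0, "ty": 0, "tz": 0, "ax": 0, "ay": 0, "az": 0},
  {"fingers": 1, "tx": 0, "ty": 0, "tz": 0, "ax": 0, "ay": 0, "az": 0},
  {"fingers": 1, "tx": 0, "ty": 0, "tz": 0, "ax": 0, "ay": 0, "az": 0},
  {"fingers": 1, "tx": 0, "ty": 0, "tz": 0, "ax": 0, "ay": 0, "az": 0},
  {"fingers": 1, "tx": 0, "ty": 0, "tz": 0, "ax": 0, "ay": 0, "az": 0},
], newtons=14)

```text
clock: 44.7
tcp_pos: [470.3, 81.1, 20.2]
tcp_rot: [[0.18, 0.984, 0.001], [0.984, -0.18, -0.0], [-0.0, 0.001, -1.0]]
force: [-1.0, -1.6, 6.9]
opening: 49.6
gripper_force: 14.0
```

>>> jog_arm([
  {"fingers": 1, "tx": 0, "ty": 0, "tz": -0.015, "ax": 0, "ay": 0, "az": 0},
  {"fingers": 1, "tx": 0, "ty": 0, "tz": -0.03, "ax": 0, "ay": 0, "az": 0},
  {"fingers": 1, "tx": 0, "ty": 0, "tz": -0.03, "ax": 0, "ay": 0, "az": 0},
  {"fingers": 1, "tx": 0, "ty": 0, "tz": -0.03, "ax": 0, "ay": 0, "az": 0},
  {"fingers": 1, "tx": 0, "ty": 0, "tz": -0.015, "ax": 0, "ay": 0, "az": 0},
  {"fingers": 1, "tx": 0.004, "ty": 0.02, "tz": 0, "ax": 0, "ay": 0, "az": 0},
  {"fingers": 1, "tx": 0.006, "ty": 0.029, "tz": 0, "ax": 0, "ay": 0, "az": 0},
  {"fingers": 1, "tx": 0.006, "ty": 0.029, "tz": 0, "ax": 0, "ay": 0, "az": 0},
])

```text
clock: 45.5
tcp_pos: [549.9, 82.1, 139.2]
tcp_rot: [[0.18, 0.984, -0.001], [0.984, -0.18, -0.001], [-0.001, -0.0, -1.0]]
force: [1.3, 0.6, -1.5]
opening: 49.7
gripper_force: 14.0
```

>>> jog_arm([
  {"fingers": 1, "tx": 0.005, "ty": 0.0256, "tz": 0, "ax": 0, "ay": 0, "az": 0},
  {"fingers": 1, "tx": 0.004, "ty": 0.019, "tz": 0, "ax": 0, "ay": 0, "az": 0},
  {"fingers": 1, "tx": 0, "ty": 0, "tz": 0, "ax": 0, "ay": 0, "az": 0},
  {"fingers": 1, "tx": 0, "ty": 0, "tz": 0.02, "ax": 0, "ay": 0, "az": 0},
  {"fingers": 1, "tx": 0, "ty": 0, "tz": 0.02, "ax": 0, "ay": 0, "az": 0},
  {"fingers": 1, "tx": 0, "ty": 0, "tz": 0, "ax": 0, "ay": 0, "az": 0},
  {"fingers": 1, "tx": 0, "ty": 0, "tz": 0, "ax": 0, "ay": 0, "az": 0},
  {"fingers": 1, "tx": 0, "ty": 0, "tz": 0, "ax": 0, "ay": 0, "az": 0},
])

```text
clock: 46.3
tcp_pos: [595.1, 84.0, 100.7]
tcp_rot: [[0.18, 0.984, 0.001], [0.984, -0.18, 0.0], [0.0, 0.001, -1.0]]
force: [-0.3, -0.2, -0.6]
opening: 49.5
gripper_force: 14.0
```

Positioned. Lowering 36 mm gently.

>>> jog_arm([
  {"fingers": 1, "tx": 0, "ty": 0, "tz": 0.012, "ax": 0, "ay": 0, "az": 0},
  {"fingers": 1, "tx": 0, "ty": 0, "tz": 0.01, "ax": 0, "ay": 0, "az": 0},
  {"fingers": 1, "tx": 0, "ty": 0, "tz": 0.006, "ax": 0, "ay": 0, "az": 0},
  {"fingers": 1, "tx": 0, "ty": 0, "tz": 0.004, "ax": 0, "ay": 0, "az": 0},
  {"fingers": 1, "tx": 0, "ty": 0, "tz": 0.002, "ax": 0, "ay": 0, "az": 0},
  {"fingers": 1, "tx": 0, "ty": 0, "tz": 0.001, "ax": 0, "ay": 0, "az": 0},
  {"fingers": 1, "tx": 0, "ty": 0, "tz": 0, "ax": 0, "ay": 0, "az": 0},
  {"fingers": 1, "tx": 0, "ty": 0, "tz": 0, "ax": 0, "ay": 0, "az": 0},
])

```text
clock: 47.1
tcp_pos: [595.1, 83.8, 65.0]
tcp_rot: [[0.18, 0.984, 0.001], [0.984, -0.18, 0.0], [0.0, 0.0, -1.0]]
force: [-0.2, 0.9, -0.4]
opening: 49.8
gripper_force: 14.0
```

>>> jog_arm([
  {"fingers": 1, "tx": 0, "ty": 0, "tz": 0.001, "ax": 0, "ay": 0, "az": 0},
  {"fingers": 1, "tx": 0, "ty": 0, "tz": 0, "ax": 0, "ay": 0, "az": 0},
  {"fingers": -0.43, "tx": 0, "ty": 0, "tz": 0, "ax": 0, "ay": 0, "az": 0},
  {"fingers": -0.43, "tx": 0, "ty": 0, "tz": 0, "ax": 0, "ay": 0, "az": 0},
  {"fingers": -0.43, "tx": 0, "ty": 0, "tz": 0, "ax": 0, "ay": 0, "az": 0},
  {"fingers": -0.43, "tx": 0, "ty": 0, "tz": -0.01, "ax": 0, "ay": 0, "az": 0},
  {"fingers": -0.43, "tx": 0, "ty": 0, "tz": -0.03, "ax": 0, "ay": 0, "az": 0},
  {"fingers": -0.43, "tx": 0, "ty": 0, "tz": -0.04, "ax": 0, "ay": 0, "az": 0},
])

```text
clock: 47.9
tcp_pos: [593.4, 83.4, 143.4]
tcp_rot: [[0.18, 0.984, -0.004], [0.984, -0.18, -0.0], [-0.001, -0.004, -1.0]]
force: [-0.1, -1.4, -0.2]
opening: 65.9
gripper_force: 0.0
```

>>> jog_arm([
  {"fingers": -0.43, "tx": 0, "ty": 0, "tz": -0.03, "ax": 0, "ay": 0, "az": 0},
  {"fingers": -0.5, "tx": -0.0359, "ty": -0.0125, "tz": 0, "ax": 0, "ay": 0, "az": 0},
  {"fingers": -0.5, "tx": -0.0359, "ty": -0.0125, "tz": 0, "ax": 0, "ay": 0, "az": 0},
  {"fingers": -0.5, "tx": -0.0359, "ty": -0.0125, "tz": 0, "ax": 0, "ay": 0, "az": 0},
  {"fingers": -0.5, "tx": -0.0359, "ty": -0.0125, "tz": 0, "ax": 0, "ay": 0, "az": 0},
  {"fingers": -0.5, "tx": -0.0359, "ty": -0.0125, "tz": 0, "ax": 0, "ay": 0, "az": 0},
  {"fingers": -0.5, "tx": -0.0359, "ty": -0.0125, "tz": 0, "ax": 0, "ay": 0, "az": 0},
  {"fingers": -0.5, "tx": -0.0359, "ty": -0.0125, "tz": 0, "ax": 0, "ay": 0, "az": 0},
])

```text
clock: 48.7
tcp_pos: [462.9, -148.9, 174.4]
tcp_rot: [[0.18, 0.984, 0.001], [0.984, -0.18, -0.001], [-0.001, 0.001, -1.0]]
force: [0.3, -0.3, -0.0]
opening: 69.1
gripper_force: 0.0
```

>>> jog_arm([
  {"fingers": -0.5, "tx": 0, "ty": 0, "tz": 0, "ax": 0, "ay": 0, "az": 0},
  {"fingers": -0.5, "tx": 0, "ty": 0, "tz": 0, "ax": 0, "ay": 0, "az": 0},
  {"fingers": -0.5, "tx": 0, "ty": 0, "tz": 0, "ax": 0, "ay": 0, "az": 0},
])

```text
clock: 49.0
tcp_pos: [464.3, -146.8, 174.3]
tcp_rot: [[0.179, 0.984, 0.001], [0.984, -0.179, 0.0], [0.0, 0.001, -1.0]]
force: [0.1, -0.8, -0.1]
opening: 69.0
gripper_force: 0.0
```

```bash
python3 - <<'E'
from h import *
look("wrist",["tub_1"]); look("top",["tub_1"])
to(475.5,-78.7,20.2,79.6)
E
```

```text
wrist tub_1 0.61 [249.0, 70.0, 322.0, 146.0] 46.0 [474.9 -78.7] [49.6 49.9] 34.0 [171. 173. 169.]
top tub_1 0.89 [238.0, 164.0, 256.0, 180.0] 94.1 [593.9  85.3] [46.3 46.5] 22.2 [155. 155. 158.]
top tub_1 0.78 [301.0, 209.0, 321.0, 230.0] 50.7 [474.4 -76.2] [49.1 46.9] 70.0 [130. 131. 136.]
top tub_1 0.62 [235.0, 245.0, 253.0, 264.0] 50.7 [378.3 107.3] [44.  49.6] 43.5 [ 10.  94. 163.]
at [ 464.2 -146.4  173.9] yaw 79.78 -> t(mm) [ 68.6  -1.  153.7] az(rad) 0.003 q7 -17
```

>>> jog_arm([
  {"fingers": -0.5, "tx": 0.0342, "ty": -0.0008, "tz": 0.0, "ax": 0, "ay": 0, "az": 0.003},
  {"fingers": -0.5, "tx": 0.0343, "ty": -0.0008, "tz": 0.0, "ax": 0, "ay": 0, "az": 0},
  {"fingers": -0.5, "tx": 0, "ty": 0, "tz": 0.02, "ax": 0, "ay": 0, "az": 0},
  {"fingers": -0.5, "tx": 0, "ty": 0, "tz": 0.03, "ax": 0, "ay": 0, "az": 0},
  {"fingers": -0.5, "tx": 0, "ty": 0, "tz": 0.03, "ax": 0, "ay": 0, "az": 0},
  {"fingers": -0.5, "tx": 0, "ty": 0, "tz": 0, "ax": 0, "ay": 0, "az": 0},
  {"fingers": -0.5, "tx": 0, "ty": 0, "tz": 0, "ax": 0, "ay": 0, "az": 0},
  {"fingers": -0.5, "tx": 0, "ty": 0, "tz": 0, "ax": 0, "ay": 0, "az": 0},
])

```text
clock: 50.0
tcp_pos: [475.7, -79.7, 95.1]
tcp_rot: [[0.182, 0.983, 0.002], [0.983, -0.182, -0.0], [0.0, 0.002, -1.0]]
force: [-0.1, 0.4, 0.1]
opening: 68.7
gripper_force: 0.0
```

>>> jog_arm([
  {"fingers": -0.5, "tx": 0.001, "ty": -0.0005, "tz": 0.025, "ax": 0, "ay": 0, "az": 0},
  {"fingers": -0.5, "tx": 0, "ty": 0, "tz": 0.025, "ax": 0, "ay": 0, "az": 0},
  {"fingers": -0.5, "tx": 0, "ty": 0, "tz": 0.018, "ax": 0, "ay": 0, "az": 0},
  {"fingers": -0.5, "tx": 0, "ty": 0, "tz": 0.006, "ax": 0, "ay": 0, "az": 0},
  {"fingers": -0.5, "tx": 0, "ty": 0, "tz": 0, "ax": 0, "ay": 0, "az": 0},
  {"fingers": -0.5, "tx": 0, "ty": 0, "tz": 0, "ax": 0, "ay": 0, "az": 0},
])

```text
clock: 50.6
tcp_pos: [475.3, -79.1, 21.0]
tcp_rot: [[0.183, 0.983, 0.002], [0.983, -0.183, -0.0], [-0.0, 0.002, -1.0]]
force: [-0.0, 0.4, 0.2]
opening: 68.8
gripper_force: 0.0
```

>>> jog_arm([
  {"fingers": 1, "tx": 0, "ty": 0, "tz": 0, "ax": 0, "ay": 0, "az": 0},
  {"fingers": 1, "tx": 0, "ty": 0, "tz": 0, "ax": 0, "ay": 0, "az": 0},
  {"fingers": 1, "tx": 0, "ty": 0, "tz": 0, "ax": 0, "ay": 0, "az": 0},
  {"fingers": 1, "tx": 0, "ty": 0, "tz": 0, "ax": 0, "ay": 0, "az": 0},
  {"fingers": 1, "tx": 0, "ty": 0, "tz": 0, "ax": 0, "ay": 0, "az": 0},
  {"fingers": 1, "tx": 0, "ty": 0, "tz": 0, "ax": 0, "ay": 0, "az": 0},
], newtons=14)

```text
clock: 51.2
tcp_pos: [474.6, -79.3, 20.3]
tcp_rot: [[0.183, 0.983, 0.001], [0.983, -0.183, -0.001], [-0.001, 0.001, -1.0]]
force: [-1.1, -1.4, 6.1]
opening: 49.5
gripper_force: 14.0
```

>>> jog_arm([
  {"fingers": 1, "tx": 0, "ty": 0, "tz": -0.015, "ax": 0, "ay": 0, "az": 0},
  {"fingers": 1, "tx": 0, "ty": 0, "tz": -0.03, "ax": 0, "ay": 0, "az": 0},
  {"fingers": 1, "tx": 0, "ty": 0, "tz": -0.03, "ax": 0, "ay": 0, "az": 0},
  {"fingers": 1, "tx": 0, "ty": 0, "tz": -0.03, "ax": 0, "ay": 0, "az": 0},
  {"fingers": 1, "tx": 0, "ty": 0, "tz": -0.015, "ax": 0, "ay": 0, "az": 0},
  {"fingers": 1, "tx": 0.0092, "ty": 0.0155, "tz": 0, "ax": 0, "ay": 0, "az": 0},
  {"fingers": 1, "tx": 0.0166, "ty": 0.0279, "tz": 0, "ax": 0, "ay": 0, "az": 0},
  {"fingers": 1, "tx": 0.0166, "ty": 0.0279, "tz": 0, "ax": 0, "ay": 0, "az": 0},
])

```text
clock: 52.0
tcp_pos: [552.3, -51.1, 139.9]
tcp_rot: [[0.184, 0.983, -0.001], [0.983, -0.184, -0.001], [-0.001, -0.0, -1.0]]
force: [0.5, -0.4, -0.6]
opening: 49.5
gripper_force: 14.0
```

>>> jog_arm([
  {"fingers": 1, "tx": 0.0166, "ty": 0.0279, "tz": 0, "ax": 0, "ay": 0, "az": 0},
  {"fingers": 1, "tx": 0.0166, "ty": 0.0279, "tz": 0, "ax": 0, "ay": 0, "az": 0},
  {"fingers": 1, "tx": 0.0101, "ty": 0.0171, "tz": 0, "ax": 0, "ay": 0, "az": 0},
  {"fingers": 1, "tx": 0.0065, "ty": 0.011, "tz": 0, "ax": 0, "ay": 0, "az": 0},
  {"fingers": 1, "tx": 0, "ty": 0, "tz": 0.02, "ax": 0, "ay": 0, "az": 0},
  {"fingers": 1, "tx": 0, "ty": 0, "tz": 0.018, "ax": 0, "ay": 0, "az": 0},
  {"fingers": 1, "tx": 0, "ty": 0, "tz": 0, "ax": 0, "ay": 0, "az": 0},
  {"fingers": 1, "tx": 0, "ty": 0, "tz": 0, "ax": 0, "ay": 0, "az": 0},
])

```text
clock: 52.8
tcp_pos: [642.5, -17.1, 100.9]
tcp_rot: [[0.183, 0.983, -0.002], [0.983, -0.183, 0.0], [-0.0, -0.002, -1.0]]
force: [0.3, 0.8, -0.6]
opening: 49.6
gripper_force: 14.0
```

>>> jog_arm([
  {"fingers": 1, "tx": 0, "ty": 0, "tz": 0, "ax": 0, "ay": 0, "az": 0},
  {"fingers": 1, "tx": 0, "ty": 0, "tz": 0, "ax": 0, "ay": 0, "az": 0},
])

```text
clock: 53.0
tcp_pos: [644.1, -16.9, 102.7]
tcp_rot: [[0.183, 0.983, 0.001], [0.983, -0.183, -0.0], [0.0, 0.001, -1.0]]
force: [0.3, -0.6, -1.0]
opening: 49.6
gripper_force: 14.0
```

>>> jog_arm([
  {"fingers": 1, "tx": 0, "ty": 0, "tz": 0.012, "ax": 0, "ay": 0, "az": 0},
  {"fingers": 1, "tx": 0, "ty": 0, "tz": 0.01, "ax": 0, "ay": 0, "az": 0},
  {"fingers": 1, "tx": 0, "ty": 0, "tz": 0.007, "ax": 0, "ay": 0, "az": 0},
  {"fingers": 1, "tx": 0, "ty": 0, "tz": 0.004, "ax": 0, "ay": 0, "az": 0},
  {"fingers": 1, "tx": 0, "ty": 0, "tz": 0.002, "ax": 0, "ay": 0, "az": 0},
  {"fingers": 1, "tx": 0, "ty": 0, "tz": 0.001, "ax": 0, "ay": 0, "az": 0},
  {"fingers": 1, "tx": 0, "ty": 0, "tz": 0.001, "ax": 0, "ay": 0, "az": 0},
  {"fingers": 1, "tx": 0, "ty": 0, "tz": 0, "ax": 0, "ay": 0, "az": 0},
])

```text
clock: 53.8
tcp_pos: [643.8, -16.7, 64.9]
tcp_rot: [[0.183, 0.983, 0.0], [0.983, -0.183, 0.0], [0.0, 0.0, -1.0]]
force: [-0.1, -0.1, -0.3]
opening: 49.8
gripper_force: 14.0
```

>>> jog_arm([
  {"fingers": 1, "tx": 0, "ty": 0, "tz": 0, "ax": 0, "ay": 0, "az": 0},
  {"fingers": 1, "tx": 0, "ty": 0, "tz": 0, "ax": 0, "ay": 0, "az": 0},
])

```text
clock: 54.0
tcp_pos: [643.8, -16.8, 65.0]
tcp_rot: [[0.183, 0.983, 0.0], [0.983, -0.183, -0.0], [0.0, 0.0, -1.0]]
force: [0.3, -0.5, -1.0]
opening: 49.5
gripper_force: 14.0
```

Release, rise, back away toward the robot's right, and check everything.

>>> jog_arm([
  {"fingers": 1, "tx": 0, "ty": 0, "tz": 0.001, "ax": 0, "ay": 0, "az": 0},
  {"fingers": 1, "tx": 0, "ty": 0, "tz": 0, "ax": 0, "ay": 0, "az": 0},
  {"fingers": -0.43, "tx": 0, "ty": 0, "tz": 0, "ax": 0, "ay": 0, "az": 0},
  {"fingers": -0.43, "tx": 0, "ty": 0, "tz": 0, "ax": 0, "ay": 0, "az": 0},
  {"fingers": -0.43, "tx": 0, "ty": 0, "tz": 0, "ax": 0, "ay": 0, "az": 0},
  {"fingers": -0.43, "tx": 0, "ty": 0, "tz": -0.01, "ax": 0, "ay": 0, "az": 0},
  {"fingers": -0.43, "tx": 0, "ty": 0, "tz": -0.03, "ax": 0, "ay": 0, "az": 0},
  {"fingers": -0.43, "tx": 0, "ty": 0, "tz": -0.04, "ax": 0, "ay": 0, "az": 0},
])

```text
clock: 54.8
tcp_pos: [642.0, -16.9, 143.2]
tcp_rot: [[0.183, 0.983, -0.004], [0.983, -0.183, 0.0], [-0.0, -0.004, -1.0]]
force: [0.2, -0.7, 0.6]
opening: 65.4
gripper_force: 0.0
```

>>> jog_arm([
  {"fingers": -0.43, "tx": 0, "ty": 0, "tz": -0.04, "ax": 0, "ay": 0, "az": 0},
  {"fingers": -0.43, "tx": -0.03, "ty": -0.03, "tz": -0.02, "ax": 0, "ay": 0, "az": 0},
  {"fingers": -0.43, "tx": -0.03, "ty": -0.03, "tz": 0, "ax": 0, "ay": 0, "az": 0},
  {"fingers": -0.43, "tx": -0.03, "ty": -0.02, "tz": 0, "ax": 0, "ay": 0, "az": 0},
  {"fingers": -0.43, "tx": -0.03, "ty": -0.02, "tz": 0, "ax": 0, "ay": 0, "az": 0},
  {"fingers": -0.43, "tx": -0.03, "ty": 0, "tz": 0, "ax": 0, "ay": 0, "az": 0},
  {"fingers": -0.43, "tx": 0, "ty": 0, "tz": 0, "ax": 0, "ay": 0, "az": 0},
  {"fingers": -0.43, "tx": 0, "ty": 0, "tz": 0, "ax": 0, "ay": 0, "az": 0},
])

```text
clock: 55.6
tcp_pos: [517.9, -146.7, 204.4]
tcp_rot: [[0.185, 0.983, 0.001], [0.983, -0.185, -0.0], [-0.0, 0.001, -1.0]]
force: [-0.6, -0.0, -0.0]
opening: 65.8
gripper_force: 0.0
```

```bash
python3 - <<'E'
from h import *
p=look("top",["tub_1","divider","snack_1","canister","bird","brush"]); 
s=look("scene",["canister","tub_1","bird","brush"]); cv2.imwrite("pics/fin.png",cv2.resize(s["image"][150:330,50:490],None,fx=1.8,fy=1.8))
E
```

```text
top tub_1 0.82 [234.0, 248.0, 250.0, 265.0] 50.5 [378.9 106.6] [46.7 46.7] 88.8 [  9.  95. 165.]
top tub_1 0.63 [278.0, 145.0, 295.0, 165.0] 94.2 [642.2 -14.6] [48.1 46.6] 88.5 [149. 149. 152.]
top tub_1 0.55 [236.0, 163.0, 259.0, 184.0] 93.7 [594.1  86.3] [50.6 46. ] 88.0 [151. 151. 154.]
top divider 0.6 [233.0, 136.0, 302.0, 191.0] 49.3 [619.5  35.1] [163.9 116.5] 79.6 [104. 104. 107.]
top canister 0.96 [421.0, 203.0, 445.0, 225.0] 133.5 [ 474.4 -370.5] [52.5 50.3] 26.8 [140. 139. 143.]
top canister 0.68 [186.0, 155.0, 217.0, 182.0] 104.3 [610.8 196.9] [52.8 50.6] 89.0 [51. 98. 39.]
top bird 0.86 [121.0, 146.0, 143.0, 181.0] 72.2 [606.3 403.5] [29.1 23. ] 9.7 [109. 117. 123.]
top brush 0.68 [316.0, 244.0, 366.0, 296.0] 23.2 [ 338.7 -159.4] [ 39.3 167. ] 43.0 [74. 75. 78.]
scene canister 0.91 [83.0, 196.0, 118.0, 240.0] 131.9 [ 475.7 -373.7] [55.  52.9] 89.9 [75. 73. 73.]
scene canister 0.8 [349.0, 254.0, 375.0, 298.0] 103.0 [612.  195.3] [53.3 54. ] 82.7 [30. 60. 22.]
scene tub_1 0.97 [298.0, 249.0, 322.0, 283.0] 93.3 [595.5  84.9] [47.8 52.3] 88.9 [104. 109. 110.]
scene tub_1 0.62 [306.0, 183.0, 326.0, 208.0] 49.5 [377.8 106.5] [47.5 51.8] 87.9 [  9.  51. 108.]
scene bird 0.73 [442.0, 263.0, 468.0, 307.0] 70.1 [607.5 400.9] [23.5 27.7] 73.6 [ 93.  98. 100.]
scene brush 0.67 [202.0, 167.0, 235.0, 196.0] 21.5 [ 314.2 -136.3] [41.5 95.5] 43.2 [48. 47. 48.]
```

View pics/fin.png

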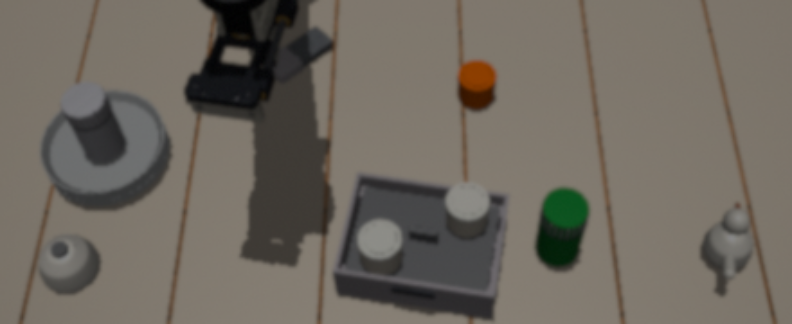

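Both tubs stand on the level divider, at (467,208) and (380,243). The canister is upright on the tray at (93,120), and the bird, brush and look-alikes haven't been touched.

```bash
python3 -c "
from bench import hand_in
print(hand_in())"
```

```text
the job is handed in; nothing more can be done
None
```

The lunch box is packed and handed in: canister upright on the top tray, three snack boxes flat on the bottom, divider level with its tab up, and both tubs standing on it. The bird, brush and look-alikes were left where they were.

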